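Press the felted plinths in the gluing jig

TASK

The plinths on the bench have just had felt glued underneath: stand every one of them, felt down and flat on the floor, in the gluing jig's tray; they only just fit when all six are there. Then lay the pressing board on their tops, level, batten up, centred on the tray and lying the same way as it, and push the clamp's handle down until its catch snaps and holds it with the foot bearing on the board. Some plinths may be missing today; leave the glue bottle, the mug and the mallet where they are.

Things in the scene. Friction and masses are not known exactly. Their poses are not given: they have to be found in the camera images.
- jig: The gluing jig, fixed to the bench: plywood base 18 mm thick with a shallow open tray and a hold-down clamp beside it. Origin: on the bench under the tray's middle; x along the tray's long side, y across it towards the clamp, z up. The clamp's steel bracket (36 mm wide, 118 mm high) stands at y = 100 to 160 mm; the open clamp's arm stands upright above it, to 250 mm high, clear of the tray.
- tray_floor (a point): Middle of the tray's floor, 18 mm above the bench; axes as the jig's. The tray is 216 mm (x) by 130 mm (y) inside; its walls are 12 mm thick and 20 mm high.
- clamp_handle (a joint): The clamp's handle. 0 rad: up, 55 degrees above level, where a spring pushes it; 0.96: level; end stop 0.985. Pressing it swings the arm over onto the tray. At 0.96 a spring catch snaps over the handle's side pin and then holds it there; let go earlier, it springs up. Force at the grip: 3 to 4 N at first, 7 to 13 N near the end with the board in. Only push it; do not grip it.
- handle_press (a point): The point to press: on top of the handle's black rubber grip (22 mm thick, 90 mm long), 130 mm out from the handle's pivot. It moves with the handle.
- handle_pivot (a point): Axis of the handle, parallel to the jig's x: 100 mm above the bench, 150 mm from the tray's middle in the jig's +y. The handle reaches away from the tray (+y); when level its axis is at this height. The steel catch stands on the handle's +x side, 14 to 30 mm from its middle and 60 to 110 mm out from the pivot, up to 125 mm above the bench.
- clamp_foot: Round rubber foot (28 mm across) on a sprung spindle at the end of the clamp's arm. With the clamp closed it sits over the tray's middle and presses on the batten of the pressing board with 3 to 4 N. Origin: centre of its face; z points away from that face.
- board: The pressing board: plywood 206 x 126 x 14 mm with a wooden batten 150 x 32 x 24 mm along the middle of its top (grip it by the batten, across its 32 mm), 38 mm high in all. Its long side and the batten lie along x. Mass about 320 g. Origin: centre of the underside; z up when it stands properly.
- oblong_a: Small oblong wooden plinth for a carving, 64 mm high: a foot 80 x 60 mm and 14 mm high, a step 68 x 48 mm up to 20 mm, then an upright block 54 x 34 mm up to the flat top (grip it across its 34 mm). Long side along x. Newly felted underneath. May be absent. Mass about 130 g. Origin: centre of the underside; z up when it stands properly.
- oblong_b: A second oblong plinth, the same as oblong_a. May be absent. Mass about 130 g. Origin: centre of the underside; z up when it stands properly.
- square_a: Small square wooden plinth, 64 mm high: a foot 60 x 60 mm and 14 mm high, a step 48 x 48 mm up to 20 mm, then an upright block 34 x 34 mm up to the flat top. Newly felted underneath. May be absent. Mass about 90 g. Origin: centre of the underside; z up when it stands properly.
- square_b: A second square plinth, the same as square_a. May be absent. Mass about 90 g. Origin: centre of the underside; z up when it stands properly.
- round_a: Small turned wooden plinth, 64 mm high: a foot 60 mm across and 14 mm high, a step 48 mm across up to 20 mm, then an upright neck 35 mm across up to the flat top. Newly felted underneath. May be absent. Mass about 80 g. Origin: centre of the underside; z up when it stands properly.
- round_b: A second turned plinth, the same as round_a. May be absent. Mass about 80 g. Origin: centre of the underside; z up when it stands properly.
- glue_bottle: Bystander: white glue bottle, 52 mm across, 115 mm high. Origin under its centre.
- brush_mug: Bystander: white mug, 72 mm across and 85 mm high, with a brush standing in it to about 150 mm. Origin under its centre.
- mallet: Bystander: round carver's mallet standing on its black head (88 mm across, 112 mm high), handle up, 228 mm high. Origin under its centre.
Not all that is in view belongs to the job. Leave any blue or green look-alike of the oblong_b alone.

How it is judged (in metres and radians):
On the way, in this order (a step that is already met when the one before it is completed fails the run):
1. every plinth present stands flat in the tray (x of oblong_a in the frame of jig between -0.085 and 0.085 m and y of oblong_a in the frame of jig between -0.042 and 0.042 m and z of oblong_a in the frame of jig between 0.012 and 0.023 m and angle between each of oblong_a, oblong_b, square_a, square_b, round_a, round_b's own z axis and vertical below 0.06 rad and x of oblong_b in the frame of jig between -0.085 and 0.085 m and y of oblong_b in the frame of jig between -0.042 and 0.042 m and z of oblong_b in the frame of jig between 0.012 and 0.023 m and x of square_a in the frame of jig between -0.085 and 0.085 m and y of square_a in the frame of jig between -0.042 and 0.042 m and z of square_a in the frame of jig between 0.012 and 0.023 m and x of square_b in the frame of jig between -0.085 and 0.085 m and y of square_b in the frame of jig between -0.042 and 0.042 m and z of square_b in the frame of jig between 0.012 and 0.023 m and x of round_a in the frame of jig between -0.085 and 0.085 m and y of round_a in the frame of jig between -0.042 and 0.042 m and z of round_a in the frame of jig between 0.012 and 0.023 m and x of round_b in the frame of jig between -0.085 and 0.085 m and y of round_b in the frame of jig between -0.042 and 0.042 m and z of round_b in the frame of jig between 0.012 and 0.023 m), for 0.2 s.
2. the pressing board lies level on the plinths, centred on the tray (all of step 1 and x of board in the frame of jig between -0.02 and 0.02 m and y of board in the frame of jig between -0.02 and 0.02 m and z of board in the frame of jig between 0.076 and 0.087 m and angle between board's own z axis and vertical below 0.04 rad and angle between the x axis of board and the x axis of jig, either way round below 0.15 rad), for 0.2 s.
3. the clamp's handle is down in its catch (value of joint clamp_handle above 0.93 rad and contact force between clamp_foot and board above 0.4 N), for 0.2 s.
At the end, for the whole second after the job is handed in: Every plinth present stands upright (0.06 rad) on the tray floor; the board lies on them, level (0.04 rad), centred within 20 mm and turned under 0.15 rad from the tray; the handle is held by its catch (joint over 0.93), the foot pressing the board (over 0.4 N); all at rest (all of step 2 and all of step 3 and linear speed of each of oblong_a, oblong_b, square_a, square_b, round_a, round_b, board below 0.02 m/s); the robot touches nothing.
It fails at once if a bystander is shoved more than 60 mm or knocked over (distance of any of glue_bottle, brush_mug, mallet from where it was at the start of the episode above 0.06 m or angle between any of glue_bottle, brush_mug, mallet's own z axis and vertical above 0.6 rad).
Of oblong_a, oblong_b, square_a, square_b, round_a, round_b only 4 to 6 are there at a start; the rules pass over those that are not, and their reading is None.
At some moment in a run one of oblong_a, oblong_b, square_a, square_b, round_a, round_b may be knocked a few centimetres aside while the robot is not near it.
It also fails if it takes over 210 s, if anything falls off the work surface, if the arm or the gripper's body presses on something with over 40 N, if the wrist force passes 120 N, or if a joint passes its speed limit or range.

ROBOT

A 6-joint arm with a two-finger parallel gripper is mounted at the origin on the work surface. World frame = base frame: x ahead of the robot, y to its left, z up, the work surface at z = 0. Lengths are in mm, angles in rad, forces in N, time in s.
With the tool pointing down it reaches from about 400 to 925 mm from the base axis. Payload 12.5 kg.
Tool frame: the origin (TCP) lies midway between the tips of the shut fingers; the grasp point (between the pads) lies 19 mm behind it; z points along the fingers, y is the line along which they close (so a half turn about z gives the same grasp; the last joint's range is limited). The gripper opens to 95 mm and grips with 3 to 60 N. Pads are 20 mm wide; open, the fingers measure 119 mm over their backs; the gripper's body (75 mm by 180 mm) begins 59 mm behind the grasp point.
Start: joints at [1.085, 0.491, 1.559, -0, 1.092, -0.106], TCP at [231.696, 580.489, 182.361] pointing down, gripper open.
Joint ranges: [-3.1, 3.1], [-0.84, 2.19], [0.05, 2.79], [-1.13, 4.28], [0.06, 2.93], [-2.69, 2.69]. Speed limits (rad/s): [2.22, 2.22, 2.79, 3.14, 3.14, 3.14].

INTERFACE

Orientations are given as [roll, pitch, yaw] about the fixed x, y, z axes, in that order (R = Rz(yaw) Ry(pitch) Rx(roll)).
In Python, from cell import env gives the robot as it stands.
- The arm moves only by the tool carry_out, never from a script. Its argument "series" is a list of rows, each a list of 4 numbers: the shift along the world's x, y, z normalised to -1 to 1, where 1 is 5 cm, then the turn about the world's z normalised to -1 to 1, where 1 is 6 degrees. In form: [[x, y, z, turn], ...]. A call has exactly 5 rows; each row shifts and turns the commanded pose from where the row before left it; what a row does not reach is not made up. A row lasts 1/10 s, in which the tool goes at most 50 mm and 8.59 degrees, less where a joint would pass 70% of its speed; a pose out of reach is approached as far as the arm can. A call with a number of a shift or a turn outside -1 to 1 is refused whole. A call with a gripper value outside its range is refused whole. "fingers" is the closure, from -1 (fully open) to 1 (shut), set as the call begins (left out, the last holds). The fingers move at their own pace and stop on an object; the grip force is fixed at half the most. Time passes only in rows, so rows that do not move let the fingers close, or fill a call up. It gives the time, the measured TCP pose, the force, the opening and the grip force at its end, in the units of the state.
- env.state(): the state, without advancing time (a new reading comes with each control period).
- env.read_camera(name): name is "scene" or "side" or "wrist"; returns the picture (480x640x3 uint8, red, green, blue); there is no depth.
- env.calibration(name): a dict with "K" (3x3 intrinsics, pixels), "pose" (4x4, takes a point from camera to world coordinates). Camera axes: x right, y down, z forward; pixel columns grow to the right and rows downward; lengths in mm; the calibration is good to about 2 mm. A picture is of the moment at which its call begins: read the wrist's pose just before it. calibration takes no time and is no camera call; for the wrist camera it gives the pose at the moment of the call.
- env.job_done(): hands the job in; it is judged then, once.
Trained networks look in the newest picture that a camera, given by its name, has taken for a name from the list of things; names that differ only in an ending like _2 or _b are one class to them, and where a whole thing is asked for, a point or a joint stands for the part that bears it (a point fixed in the world has none). Each returns a list of dicts, best first, with "conf" (0 to 1); they miss things now and then, are a little off and sometimes report something else, mostly with a low value. They report only what shows in the picture. A call takes as long as a camera call. They do not tell look-alikes from the thing itself.
- env.look_for(camera, label): "position" ([row, column] as shares, 0 to 1, of the picture: columns of its width, rows of its height, amid what is visible of it).
The state is a dict: "t": time; "joints": joint angles; "qvel": joint speeds; "tau": joint torques, N m; "eef_pos": TCP position; "tcp_rot": TCP orientation; "ft_force": force on the tool from outside, world axes, zero at the start; "moment": the same for the moment, N m; "opening": opening from 0.0 (shut) to 1.0 (fully open); "grip_force": force on a finger pad.
Only numpy, scipy, OpenCV 4.12 (cv2) and the standard library are available. Lean on these libraries where they do the work, as an engineer would, in place of code of your own. Each camera call takes 0.05 s, during which the arm holds its last target. There are 200 camera calls.

## Working session

There is one attempt and no reset: what is moved stays moved. The work goes in short steps, Python scripts to look and compute and a tool call to move; the robot and the scene stay as the last step left them, time stands still between calls to the robot, and variables do not carry over. Pictures are saved under pics/ and viewed, at most 14 in all, crops included, and the job is handed in when it is done.

Besides the shell and the picture viewer there is one more tool, called after "Emit:" in YAML: its name, and indented under it one key for each argument. carry_out: Moves the arm, as the interface text tells. Its arguments: {"type":"object","properties":{"series":{"type":"array","items":{"type":"array","items":{"type":"number","minimum":-1,"maximum":1}}},"fingers":{"type":"number"}},"required":["series"]}

```bash
ls; mkdir -p pics
cat > h.py <<'E'
import numpy as np, cv2
from cell import env
def snap(c,f=None):
    im=env.read_camera(c)
    if f: cv2.imwrite('pics/'+f,im[:,:,::-1])
    return im
def ray(cal,u,v):
    K=np.array(cal['K']);P=np.array(cal['pose'])
    d=P[:3,:3]@np.linalg.solve(K,[u,v,1.]);return P[:3,3],d
def onz(cal,u,v,z):
    o,d=ray(cal,u,v);return o+d*(z-o[2])/d[2]
def proj(cal,p):
    K=np.array(cal['K']);P=np.array(cal['pose'])
    q=K@(P[:3,:3].T@(np.array(p,float)-P[:3,3]));return q[:2]/q[2]
def tri(rays):
    A=0;b=0
    for o,d in rays:
        d=d/np.linalg.norm(d);M=np.eye(3)-np.outer(d,d);A=A+M;b=b+M@o
    return np.linalg.solve(A,b)
def find(c,l,mc=.3):
    return [(round(r['position'][1]*640,1),round(r['position'][0]*480,1),round(r['conf'],2)) for r in env.look_for(c,l) if r['conf']>=mc]
E
python3 - <<'E'
from h import *
np.set_printoptions(suppress=True,precision=3)
for c in('scene','side'):
    snap(c,c+'0.png');cal=env.calibration(c);print(c,np.array(cal['K']).tolist(),np.array(cal['pose']))
    for l in('jig','board','oblong_a','square_a','round_a','clamp_handle','glue_bottle','brush_mug','mallet'): print(l,find(c,l))
print(env.state())
E
```

```text
pics
scene [[525.9422204022225, 0.0, 319.77656388547143], [0.0, 525.9422204022225, 242.24790188295216], [0.0, 0.0, 1.0]] [[  -0.825    0.45    -0.342  989.535]
 [   0.565    0.671   -0.479  480.578]
 [   0.014   -0.588   -0.808 1207.693]
 [   0.       0.       0.       1.   ]]
jig [(408.9, 358.2, 0.67)]
board [(291.7, 282.3, 0.86)]
oblong_a [(236.3, 151.9, 0.87), (272.7, 158.4, 0.8)]
square_a [(336.0, 243.5, 0.76), (311.1, 219.0, 0.59), (324.9, 188.7, 0.45), (456.4, 374.8, 0.31)]
round_a [(356.1, 271.4, 0.89), (346.4, 209.6, 0.63)]
clamp_handle [(456.9, 374.7, 0.62)]
glue_bottle [(324.0, 188.0, 0.84), (410.0, 358.0, 0.7), (291.6, 283.2, 0.57)]
brush_mug [(291.1, 185.9, 0.64)]
mallet [(225.2, 221.4, 0.61)]
side [[601.0566574050672, 0.0, 320.4807641069615], [0.0, 601.0566574050672, 243.11556265511172], [0.0, 0.0, 1.0]] [[    0.996    -0.067     0.062   409.673]
 [   -0.091    -0.684     0.724 -1417.   ]
 [   -0.006    -0.726    -0.687  1347.529]
 [    0.        0.        0.        1.   ]]
jig [(312.0, 213.2, 0.83)]
board []
oblong_a [(343.5, 317.0, 0.92), (296.9, 394.0, 0.86), (336.6, 424.9, 0.76)]
square_a [(305.7, 312.7, 0.67)]
round_a [(268.6, 303.5, 0.75)]
clamp_handle [(302.5, 135.1, 0.63), (343.4, 319.3, 0.54)]
glue_bottle [(274.3, 324.3, 0.95), (306.0, 207.4, 0.46)]
brush_mug [(306.0, 337.5, 0.61)]
mallet [(392.2, 312.5, 0.87)]
{'t': 1.0, 'joints': array([ 1.085,  0.491,  1.559, -0.   ,  1.092, -0.106]), 'qvel': array([ 0.001,  0.001, -0.   ,  0.002, -0.001,  0.   ]), 'tau': array([ -0.001, -61.247, -25.843,   0.069,   0.045,   0.   ]), 'eef_pos': array([231.701, 580.511, 182.365]), 'tcp_rot': array([3.141, 0.   , 2.762]), 'ft_force': array([-0.301, -0.668,  0.478]), 'moment': array([ 0.024, -0.003,  0.053]), 'grip_force': 0.0, 'opening': 1.0023789858984111}
```

View pics/scene0.png

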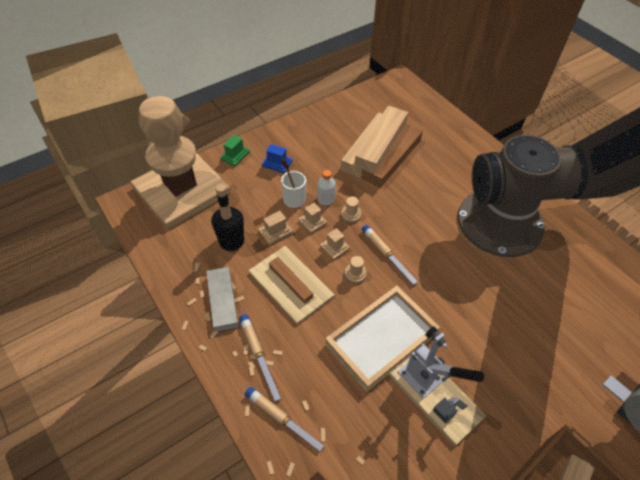

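View pics/side0.png

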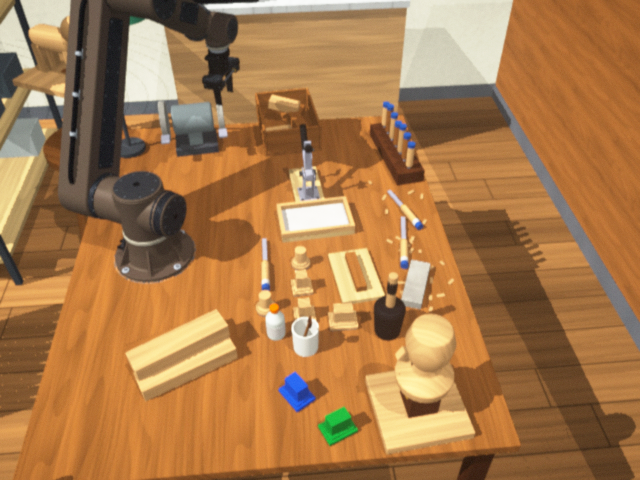

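Scene picture: the plinths stand at oblong (275,227), squares (312,215) and (335,242), rounds (351,208) and (356,268). That makes five, with only one oblong. Things that could be mistaken for it are the green (235,150) and blue (277,158) look-alikes, the wood offcuts (375,145) and the bust base. The board is at (291,283) and the tray at (382,337). I'll check my choice in a close crop and compute rough positions.

Run:
```python
from h import *
np.set_printoptions(suppress=True,precision=1)
a=env.calibration('scene');b=env.calibration('side')
for n,p,q in [('obl',(275,227),(343.5,317)),('sq1',(312,215),(305,310)),('sq2',(335.5,243),(302,283)),('r1',(351,208),(265,301)),('r2',(356,269),(300.5,257)),('board',(291.5,281),(355,273)),('tray',(382,337),(316,218)),('mug',(293,190),(306,337)),('bottle',(326,188),(275,323)),('mallet',(230,225),(389,315)),('grip',(465,376),(304,131)),('blue',(277,158),(297,391)),('chisel',(390,256),(266,267))]:
    print(n,tri([ray(a,*p),ray(b,*q)]), onz(a,*p,30))
w=env.calibration('wrist');print(np.array(w['pose']),np.array(w['K'])[0,0])
im=cv2.imread('pics/scene0.png');c=cv2.resize(im[130:300,200:430],None,fx=3.4,fy=3.4,interpolation=cv2.INTER_CUBIC)
cv2.imwrite('pics/crop0.png',c)
```

```text
obl [ 565.7 -334.8   26. ] [ 566.1 -331.8   30. ]
sq1 [ 458.6 -306.3   35.4] [ 454.9 -309.8   30. ]
sq2 [ 457.  -193.1   26.9] [ 456.5 -191.    30. ]
r1 [ 348.5 -264.    36.8] [ 346.  -268.4   30. ]
r2 [461.7 -89.2  32.4] [460.8 -90.4  30. ]
board [ 621.9 -160.9   19.3] [ 624.1 -154.9   30. ]
tray [525.2 102.2  22.4] [527.  104.9  30. ]
mug [ 455.2 -409.8   44.5] [ 448.5 -420.8   30. ]
bottle [ 373.2 -358.    50.4] [ 362.1 -372.7   30. ]
mallet [ 682.8 -377.3   72.6] [ 668.  -408.6   30. ]
grip [511.9 324.2 219. ] [427.6 292.7  30. ]
blue [ 418.5 -563.9   27. ] [ 418. -561.   30.]
chisel [347.8 -87.3   0.1] [358.5 -72.5  30. ]
[[  0.4   0.9   0.2 164.9]
 [  0.9  -0.4  -0.1 608.5]
 [ -0.    0.3  -1.  384.2]
 [  0.    0.    0.    1. ]] 398.2577829643804
```

View pics/crop0.png

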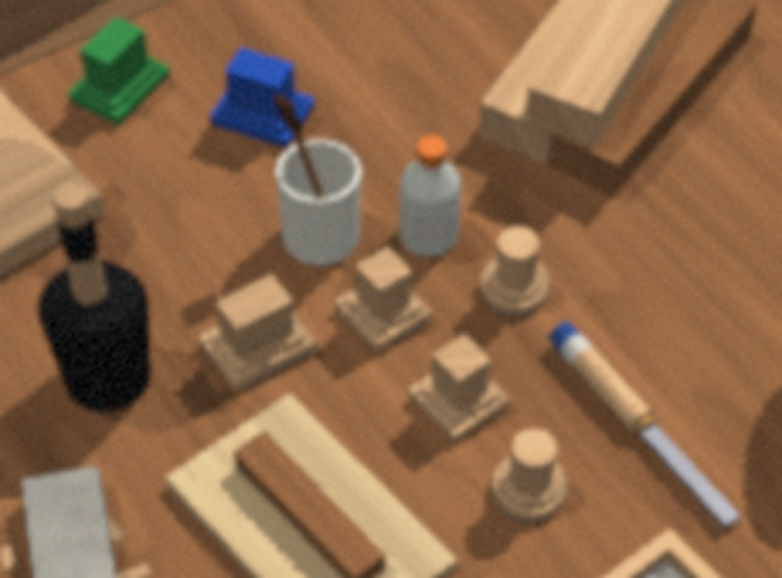

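All five plinths stand upright, and the blue and green look-alikes are plainly separate. Next is a wrist survey from above, starting over the jig.

Emit:
carry_out:
  series:
    - [0,-0.6,0.68,0]
    - [0,-0.6,0.68,0]
    - [0,-0.6,0.68,0]
    - [0,-0.6,0.68,0]
    - [0,-0.6,0.68,0]
  fingers: -1

```text
t: 1.5
eef_pos: [231.4, 429.2, 353.8]
tcp_rot: [3.141, 0.0, 2.762]
ft_force: [0.4, 0.2, 0.7]
opening: 1.002
grip_force: 0.0
```

Emit:
carry_out:
  series:
    - [0.4,-0.85,0,0]
    - [0.4,-0.85,0,0]
    - [0.4,-0.85,0,0]
    - [0.4,-0.85,0,0]
    - [0.4,-0.85,0,0]

```text
t: 2.0
eef_pos: [331.9, 216.3, 352.7]
tcp_rot: [3.141, 0.001, 2.762]
ft_force: [1.1, 1.2, -0.2]
opening: 0.996
grip_force: 0.0
```

Emit:
carry_out:
  series:
    - [0.4,-0.36,0,0]
    - [0.4,-0.36,0,0]
    - [0.4,-0.36,0,0]
    - [0.4,-0.36,0,0]
    - [0,0,0,0]

```text
t: 2.5
eef_pos: [413.2, 144.5, 352.1]
tcp_rot: [-3.141, -0.0, 2.759]
ft_force: [0.1, 0.1, -0.7]
opening: 1.002
grip_force: 0.0
```

```bash
cat > st.py <<'E'
from h import *
s=env.state();print(round(s['t'],2),s['eef_pos'].round(1),s['tcp_rot'].round(3),'F',s['ft_force'].round(1),'op',round(s['opening'],3),'g',s['grip_force'])
E
python3 - <<'E'
import st
from h import *
w=env.calibration('wrist');snap('wrist','w1.png')
import pickle;pickle.dump(w,open('w1.pkl','wb'))
for l in('jig','board','oblong_a','square_a','round_a'): print(l,find('wrist',l))
E
```

```text
2.5 [413.2 144.5 352.1] [-3.141 -0.     2.759] F [ 0.1  0.1 -0.7] op 1.002 g 0.0
jig [(373.7, 236.3, 0.81)]
board [(214.5, 388.0, 0.93)]
oblong_a []
square_a [(126.2, 293.7, 0.71)]
round_a [(177.7, 275.6, 0.66), (35.8, 251.2, 0.56)]
```

View pics/w1.png

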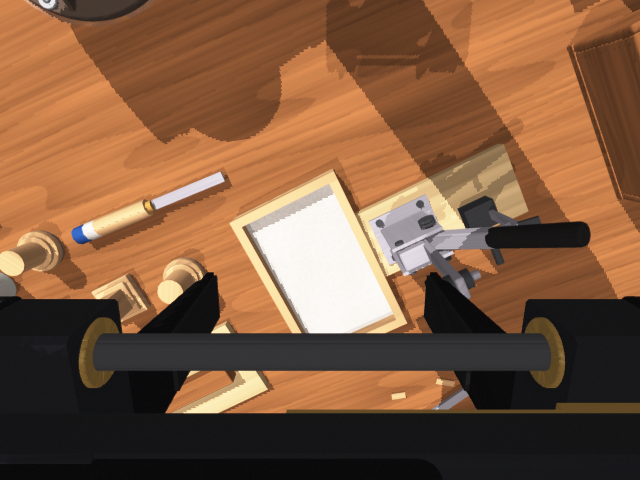

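The wrist picture shows the tray, whose outer corners are at about (231,224), (333,171) and (408,325). The gripper hides the lower half, so I need to back off along +x for a whole view of the jig and then of the plinths.

Emit:
carry_out:
  series:
    - [0.6,0,0,0]
    - [0.6,0,0,0]
    - [0.6,0,0,0]
    - [0.6,0,0,0]
    - [0,0,0,0]

```text
t: 3.3
eef_pos: [533.7, 146.5, 351.3]
tcp_rot: [-3.141, -0.001, 2.762]
ft_force: [-1.2, 0.7, -1.1]
opening: 0.997
grip_force: 0.0
```

Run:
```python
import st,pickle
from h import *
w=env.calibration('wrist');im=snap('wrist','w2.png');pickle.dump((w,im),open('w2.pkl','wb'))
```

```text
3.3 [533.7 146.5 351.3] [-3.141e+00 -1.000e-03  2.762e+00] F [-1.2  0.7 -1.1] op 0.997 g 0.0
```

Emit:
carry_out:
  series:
    - [0.4,-0.85,0,0]
    - [0.4,-0.85,0,0]
    - [0.4,-0.85,0,0]
    - [0.4,-0.85,0,0]
    - [0,-0.9,0,0]

```text
t: 3.85
eef_pos: [612.1, -69.8, 352.1]
tcp_rot: [3.141, -0.0, 2.763]
ft_force: [0.7, 0.2, 0.0]
opening: 0.999
grip_force: 0.0
```

Emit:
carry_out:
  series:
    - [0.2,-0.8,0,0]
    - [0,-0.8,0,0]
    - [0,-0.3,0,0]
    - [0,0,0,0]
    - [0,0,0,0]

```text
t: 4.35
eef_pos: [621.4, -162.7, 352.8]
tcp_rot: [3.141, 0.0, 2.762]
ft_force: [0.6, 0.4, 0.1]
opening: 1.001
grip_force: 0.0
```

Run:
```python
import st,pickle
from h import *
w=env.calibration('wrist');im=snap('wrist','w3.png');pickle.dump((w,im),open('w3.pkl','wb'))
for l in('board','oblong_a','square_a','round_a','glue_bottle','brush_mug','mallet'): print(l,find('wrist',l))
```

```text
4.35 [ 621.4 -162.7  352.8] [3.141 0.    2.762] F [0.6 0.4 0.1] op 1.001 g 0.0
board [(320.6, 188.3, 0.84), (163.9, 11.5, 0.58)]
oblong_a [(7.2, 151.0, 0.77), (189.4, 194.4, 0.7), (174.0, 108.2, 0.67)]
square_a [(250.8, 77.9, 0.59), (172.8, 107.3, 0.56)]
round_a [(326.9, 45.9, 0.77), (160.8, 16.5, 0.74), (174.8, 113.0, 0.42)]
glue_bottle [(85.2, 56.1, 0.68)]
brush_mug [(77.5, 140.4, 0.82)]
mallet [(181.1, 283.8, 0.87)]
```

View pics/w2.png

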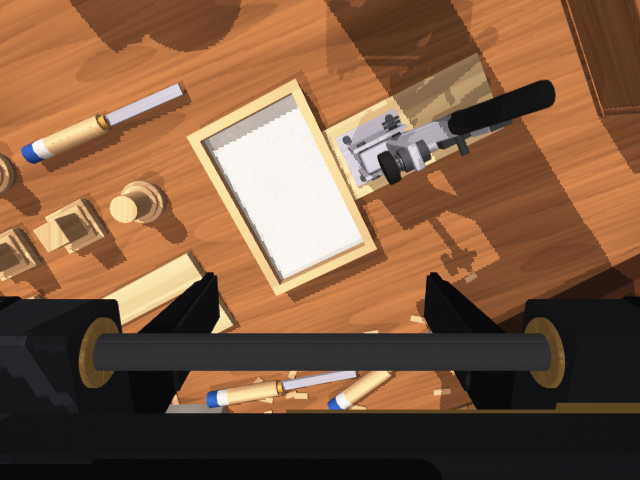

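View pics/w3.png

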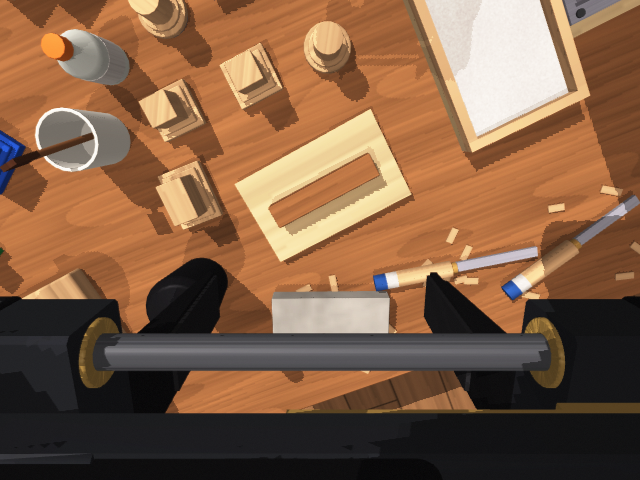

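In w2 the tray's outer corners are (188,138), (295,80), (376,247) and (277,295). In w3 the board's corners are (235,183), (372,108), (412,195) and (283,262), with the oblong at (188,200), squares at (172,108) and (250,77), and rounds at (328,46) and (160,12). I'll enlarge both to read pixels accurately.

Run:
```python
from h import *
a=cv2.imread('pics/w3.png')[0:270,120:380];b=cv2.imread('pics/w2.png')[60:310,175:395]
c=cv2.resize(a,None,fx=2.2,fy=2.2,interpolation=cv2.INTER_CUBIC)
c=cv2.resize(a,(780,594) if 0 else (572,594),interpolation=cv2.INTER_CUBIC)
for i in range(0,260,20): cv2.putText(c,str(120+i),(int(i*2.2),8),0,.3,(255,0,0));cv2.line(c,(int(i*2.2),0),(int(i*2.2),594),(255,0,0),1) if i%40==0 else 0
for j in range(0,270,40): cv2.line(c,(0,int(j*2.2)),(572,int(j*2.2)),(255,0,0),1)
cv2.imwrite('pics/crop3.png',c)
```

```text
(no output)
```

View pics/crop3.png

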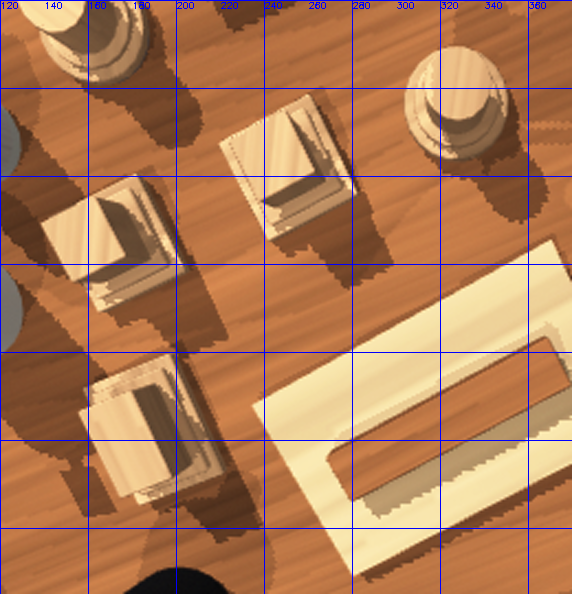

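Run:
```python
from h import *
import pickle
np.set_printoptions(suppress=True,precision=1)
w3,_=pickle.load(open('w3.pkl','rb'));w2,_=pickle.load(open('w2.pkl','rb'))
sc=env.calibration('scene');sd=env.calibration('side')
f=lambda x,y:(120+x/2.2,y/2.2)
def quad(n,c,ps,z,s=1):
    P=np.array([onz(c,*p,z)[:2] for p in ps]);e=np.roll(P,-1,0)-P
    print(n,'z',z,'ctr',P.mean(0),'len',np.linalg.norm(e,axis=1),'ang',np.degrees(np.arctan2(e[:,1],e[:,0])));return P
quad('sq2 foot',w3,[f(219,143),f(308,96),f(357,190),f(270,242)],14)
P=[onz(w3,*f(*p),14)[:2] for p in((137,175),(189,265),(100,312))];print('sq1 foot',(P[0]+P[2])/2,np.linalg.norm(P[1]-P[0]),np.linalg.norm(P[2]-P[1]),P)
quad('sq1 top',w3,[f(42,220),f(98,195),f(127,250),f(75,280)],64)
quad('obl foot',w3,[f(85,381),f(172,353),f(229,470),f(138,504)],14)
quad('obl top',w3,[f(80,410),f(133,385),f(178,475),f(120,498)],64)
print('r2 foot',onz(w3,*f(457,106),14),'top',onz(w3,*f(455,82),64))
quad('board',w3,[f(252,405),f(552,240),(412,195),f(353,576)],14)
print('batten',[onz(w3,*f(*p),38)[:2] for p in((328,458),(352,500))])
for z in(20,38): quad('tray',w2,[(188,138),(295,80),(376,247),(277,295)],z)
# two-view heights: tops in scene crop (200+x/3.4,130+y/3.4)
g=lambda x,y:(200+x/3.4,130+y/3.4)
print('obl top',tri([ray(sc,*g(255,302)),ray(w3,*f(128,441))]))
print('sq1 top',tri([ray(sc,*g(384,273)),ray(w3,*f(85,236))]))
print('sq2 top',tri([ray(sc,*g(462,361)),ray(w3,*f(268,165))]))
print('r2 top',tri([ray(sc,*g(534,448)),ray(w3,*f(455,82))]))
print('r1 top scene',onz(sc,*g(518,243),64),'tray w2/scene',tri([ray(sc,382,337),ray(w2,284,191)]))
for c,n in((w2,'w2'),(w3,'w3')): print(n,proj(c,[347,-268,14]))
print('handle grip',tri([ray(sc,*(482,376)),ray(w2,541,92)]))
```

```text
sq2 foot z 14 ctr [ 460.3 -193.1] len [57.4 56.4 59.3 60. ] ang [  93.6    6.1  -82.8 -175.7]
sq1 foot [ 461.4 -303.6] 56.26598806931439 61.68194367631998 [array([ 431.1, -275.8]), array([ 487.1, -269.9]), array([ 491.6, -331.4])]
sq1 top z 64 ctr [ 459.8 -302.2] len [33.4 30.4 33.3 33.7] ang [  90.2    2.8  -84.1 -177. ]
obl foot z 14 ctr [ 567.  -331.6] len [57.2 78.3 63.2 81.6] ang [ 85.4   0.7 -91.4 176.4]
obl top z 64 ctr [ 567.3 -332. ] len [34.  55.2 37.  53.6] ang [ 92.4   0.6 -90.3 177.3]
r2 foot [465.6 -90.9  14. ] top [463.  -91.8  64. ]
board z 14 ctr [ 627.5 -160.9] len [206.  126.7 206.1 125.8] ang [  96.3    6.4  -84.  -173.7]
batten [array([ 620.7, -235.5]), array([ 649.7, -232.4])]
tray z 20 ctr [526.  98.] len [156.9 243.7 157.7 245.2] ang [  94.9    4.9  -84.5 -175.3]
tray z 38 ctr [524.  100.6] len [151.6 235.4 152.4 237. ] ang [  94.9    4.9  -84.5 -175.3]
obl top [ 566.  -328.5   70.7]
sq1 top [ 457.9 -302.8   60.5]
sq2 top [ 458.5 -195.6   57.2]
r2 top [461.5 -91.1  63.7]
r1 top scene [ 347.  -264.1   64. ] tray w2/scene [520.9  98.5  13.7]
w2 [-17.4 171.4]
w3 [156.5   8.3]
handle grip [499.9 341.6 233.1]
```

The two-view heights agree with the text (tops about 64 mm, feet about 60 and 80 mm). The tray centre is about (525,99.5) and its x axis is turned 4.9°. Row y=-32 takes square, oblong and square; row y=+32 takes the two rounds. I'll start with round 2 at (464,-91).

Emit:
carry_out:
  series:
    - [-0.6,0.28,-0.6,0.9]
    - [-0.6,0.28,-0.6,0.9]
    - [-0.6,0.28,-0.6,0.9]
    - [-0.6,0.28,-0.6,0.9]
    - [-0.6,0.28,-0.6,0.9]

```text
t: 5.25
eef_pos: [470.3, -93.3, 201.5]
tcp_rot: [-3.141, 0.001, -3.046]
ft_force: [1.1, -0.0, -0.6]
opening: 1.002
grip_force: 0.0
```

Emit:
carry_out:
  series:
    - [-0.15,0.04,-0.6,0]
    - [0,0,-0.6,0]
    - [0,0,-0.6,0]
    - [0,0,0,0]
    - [0,0,0,0]

```text
t: 5.75
eef_pos: [464.4, -92.0, 112.9]
tcp_rot: [3.141, -0.0, -3.05]
ft_force: [-0.5, 0.7, 0.6]
opening: 1.0
grip_force: 0.0
```

Run:
```python
import st
from h import *
np.set_printoptions(suppress=True,precision=1)
# mug & bottle tops, brush
import pickle
w3,_=pickle.load(open('w3.pkl','rb'));sc=env.calibration('scene');g=lambda x,y:(200+x/3.4,130+y/3.4)
print('mug',onz(w3,67,140,85),onz(sc,*g(318,172),85),'bottle top',onz(w3,56,46,112),onz(sc,*g(432,150),112),'brush',tri([ray(w3,0,172),ray(sc,*g(283,100))]))
snap('scene');[print(l,find('scene',l)) for l in('oblong_a','square_a','round_a')]
```

```text
5.75 [464.4 -92.  112.9] [ 3.141 -0.    -3.05 ] F [-0.5  0.7  0.6] op 1.0 g 0.0
mug [ 456.3 -409.3   85. ] [ 453.  -408.4   85. ] bottle top [ 377.2 -355.1  112. ] [ 373.1 -355.   112. ] brush [ 476.2 -426.   173.8]
oblong_a [(234.9, 152.0, 0.93), (274.1, 229.2, 0.89), (273.0, 158.8, 0.74), (293.3, 281.7, 0.74)]
square_a [(310.8, 218.9, 0.82), (334.2, 245.3, 0.6)]
round_a [(358.7, 269.0, 0.84)]
```

Emit:
carry_out:
  series:
    - [0,0,-0.41,0]
    - [0,0,-0.41,0]
    - [0,0,-0.41,0]
    - [0,0,-0.41,0]
    - [0,0,0,0]

```text
t: 6.45
eef_pos: [463.6, -91.9, 29.4]
tcp_rot: [3.141, -0.002, -3.05]
ft_force: [-1.0, -0.1, 1.1]
opening: 1.003
grip_force: 0.0
```

Emit:
carry_out:
  series:
    - [0,0,0,0]
    - [0,0,0,0]
    - [0,0,0,0]
    - [0,0,0,0]
    - [0,0,0,0]
  fingers: 1

```text
t: 6.95
eef_pos: [464.4, -92.1, 30.8]
tcp_rot: [-3.141, 0.001, -3.05]
ft_force: [-0.1, 0.8, 0.1]
opening: 0.636
grip_force: 0.0
```

Emit:
carry_out:
  series:
    - [0,0,0,0]
    - [0,0,0.4,0]
    - [0,0,0.6,0]
    - [0,0,0.6,0]
    - [0,0,0,0]

```text
t: 7.45
eef_pos: [465.7, -92.5, 113.4]
tcp_rot: [-3.139, 0.005, -3.05]
ft_force: [0.3, 0.5, 0.1]
opening: 0.219
grip_force: 0.0
```

The fingers close slowly (about 0.7 of full travel per second), so I lifted too early. I'll check whether the round was disturbed while reopening.

Emit:
carry_out:
  series:
    - [0,0,0,0]
    - [0,0,0,0]
    - [0,0,0,0]
    - [0,0,0,0]
    - [0,0,0,0]
  fingers: -0.4

```text
t: 7.95
eef_pos: [464.0, -92.0, 109.9]
tcp_rot: [3.141, -0.001, -3.05]
ft_force: [0.1, -0.2, -0.1]
opening: 0.579
grip_force: 0.0
```

Emit:
carry_out:
  series:
    - [0,0,0,0]
    - [0,0,0,0]
    - [0,0,0,0]
    - [0,0,0,0]
    - [0,0,0,0]

```text
t: 8.45
eef_pos: [464.2, -92.0, 110.4]
tcp_rot: [3.142, 0.0, -3.05]
ft_force: [0.6, -0.1, -1.0]
opening: 0.698
grip_force: 0.0
```

Run:
```python
import st
from h import *
for c in('scene','side'):
    snap(c);print(c,find(c,'round_a'),proj(env.calibration(c),[464,-91,35]).round(1))
```

```text
8.45 [464.2 -92.  110.4] [ 3.142  0.    -3.05 ] F [ 0.6 -0.1 -1. ] op 0.698 g 0.0
scene [(356.0, 271.3, 0.63)] [355.  268.4]
side [(300.6, 256.9, 0.61), (268.2, 301.3, 0.55)] [301.3 256.8]
```

Undisturbed. I'll descend, close with enough waiting time, and only then lift. A 66 mm opening is enough.

Emit:
carry_out:
  series:
    - [0,0,-0.4,0]
    - [0,0,-0.4,0]
    - [0,0,-0.4,0]
    - [0,0,-0.4,0]
    - [0,0,0,0]

```text
t: 9.15
eef_pos: [463.1, -91.7, 28.6]
tcp_rot: [3.14, -0.003, -3.05]
ft_force: [0.4, -0.2, 0.4]
opening: 0.7
grip_force: 0.0
```

Emit:
carry_out:
  series:
    - [0,0,0,0]
    - [0,0,0,0]
    - [0,0,0,0]
    - [0,0,0,0]
    - [0,0,0,0]
  fingers: 1

```text
t: 9.65
eef_pos: [464.4, -92.0, 30.8]
tcp_rot: [-3.141, 0.001, -3.05]
ft_force: [0.4, 1.2, 3.5]
opening: 0.342
grip_force: 30.0
```

Emit:
carry_out:
  series:
    - [0,0,0,0]
    - [0,0,0,0]
    - [0,0,0,0]
    - [0,0,0,0]
    - [0,0,0,0]

```text
t: 10.15
eef_pos: [466.6, -91.6, 34.8]
tcp_rot: [-3.14, 0.007, -3.05]
ft_force: [-6.1, 17.0, 69.2]
opening: 0.126
grip_force: 58.5
```

Run:
```python
import st
from h import *
im=snap('wrist');s=snap('side')
cv2.imwrite('pics/g1.png',np.hstack([im[150:480,150:500],cv2.resize(s[200:340,220:380],(377,330))])[:,:,::-1])
```

```text
10.15 [466.6 -91.6  34.8] [-3.14   0.007 -3.05 ] F [-6.1 17.  69.2] op 0.126 g 58.5479504569048
```

View pics/g1.png

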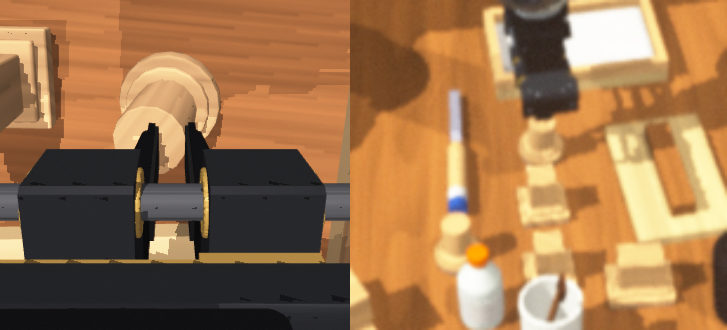

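The round neck has slipped out towards -x, so the pads caught only its edge. I'll open, lift, and look again from a clear spot.

Emit:
carry_out:
  series:
    - [0,0,0,0]
    - [0,0,0,0]
    - [0,0,0,0]
    - [0,0,0,0]
    - [0,0,0,0]
  fingers: -1

```text
t: 10.75
eef_pos: [470.5, -94.0, 37.0]
tcp_rot: [-3.134, 0.016, -3.049]
ft_force: [-2.2, 0.3, 85.2]
opening: 0.486
grip_force: 37.8
```

Emit:
carry_out:
  series:
    - [0,0,0.3,0]
    - [0,0,0.5,0]
    - [0,0,0.7,0]
    - [0.5,0,0.7,0]
    - [0.5,0,0.7,0]

```text
t: 11.25
eef_pos: [514.4, -91.9, 177.4]
tcp_rot: [-3.141, 0.0, -3.05]
ft_force: [-0.0, 0.5, -1.2]
opening: 0.909
grip_force: 0.0
```

Emit:
carry_out:
  series:
    - [0.5,0,0.3,0]
    - [0.5,0,0,0]
    - [0,0,0,0]
    - [0,0,0,0]
    - [0,0,0,0]

```text
t: 11.75
eef_pos: [563.2, -91.9, 190.0]
tcp_rot: [3.141, -0.001, -3.05]
ft_force: [-0.4, -0.5, 0.8]
opening: 1.001
grip_force: 0.0
```

Run:
```python
import st,pickle
from h import *
w=env.calibration('wrist');im=snap('wrist','w4.png');pickle.dump((w,im),open('w4.pkl','wb'))
for l in ('round_a','square_a'):
  for u,v,c in find('wrist',l): print(l,u,v,c,onz(w,u,v,35).round(1))
```

```text
11.75 [563.2 -91.9 190. ] [ 3.141e+00 -1.000e-03 -3.050e+00] F [-0.4 -0.5  0.8] op 1.001 g 0.0
square_a 218.6 81.6 0.69 [ 459.5 -187.6   35. ]
square_a 87.9 67.0 0.64 [ 458.  -296.1   35. ]
```

View pics/w4.png

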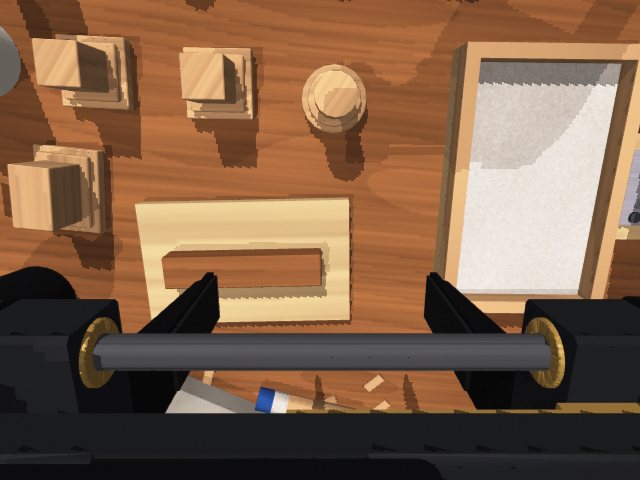

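Run:
```python
import pickle
from h import *
np.set_printoptions(suppress=True,precision=1)
w,im=pickle.load(open('w4.pkl','rb'))
print('r2 top',onz(w,340,94,64),'foot',onz(w,334.5,98,14))
t=np.array([563.2,-91.9,190.]);R=cv2.Rodrigues(np.array([0,0,-3.05]))[0]@np.diag([1,-1,-1])
for a in(-10,0,10): print(a,[proj(w,t+R@[a,s*48,0]).tolist() for s in(-1,1)])
for z in(18,20,38): 
  P=[onz(w,*p,z)[:2] for p in((458,42),(442,312) if 0 else (459,42),)]
print('board top-left/right', [onz(w,*p,14) for p in((135,205),(348,198),(350,320),(154,325))])
```

```text
r2 top [462.6 -86.2  64. ] foot [462.  -88.9  14. ]
-10 [[232.1329088890975, 287.13362571669165], [408.94644860919846, 287.0718866428429]]
0 [[231.03447594482458, 269.7280203012055], [410.0022914443448, 269.6603358395936]]
10 [[229.90895050918436, 251.89311128833376], [411.0841841652854, 251.81920508862052]]
board top-left/right [array([ 576.2, -270.2,   14. ]), array([550.9, -67.1,  14. ]), array([677.8, -51.2,  14. ]), array([ 702.2, -254.3,   14. ])]
```

Run:
```python
import pickle
from h import *
np.set_printoptions(suppress=True,precision=1)
w,im=pickle.load(open('w4.pkl','rb'))
w=dict(w);P=np.array(w['pose']).copy();P[:3,3]+=np.array([466.6,-91.6,34.8])-[563.2,-91.9,190.];w['pose']=P
print('foot',onz(w,320,241,14),'top r',onz(w,298,292,64), 'tcp',proj(w,[466.6,-91.6,34.8]))
for x in (446,456,466): print(x,'upright: foot',proj(w,[x,-91,14]),'top',proj(w,[x,-91,64]))
```

```text
foot [456.4 -92.9  14. ] top r [ 468.2 -101.9   64. ] tcp [320.5 269.7]
446 upright: foot [324.9 223.8] top [325.8 248.6]
456 upright: foot [323.3 240.5] top [323.7 269.4]
466 upright: foot [321.7 256.9] top [321.7 289.7]
```

Emit:
carry_out:
  series:
    - [-0.4,0.02,-0.36,0]
    - [-0.4,0.02,-0.36,0]
    - [-0.4,0.02,-0.36,0]
    - [-0.4,0.02,-0.36,0]
    - [-0.42,0.02,-0.36,0]
  fingers: -0.4

```text
t: 12.4
eef_pos: [462.1, -87.0, 100.0]
tcp_rot: [-3.141, 0.0, -3.05]
ft_force: [0.3, -0.4, -0.8]
opening: 0.706
grip_force: 0.0
```

Emit:
carry_out:
  series:
    - [0,0,-0.4,0]
    - [0,0,-0.5,0]
    - [0,0,-0.4,0]
    - [0,0,0,0]
    - [0,0,0,0]

```text
t: 12.9
eef_pos: [463.1, -87.1, 35.7]
tcp_rot: [3.141, -0.0, -3.05]
ft_force: [-0.0, -1.4, -0.3]
opening: 0.698
grip_force: 0.0
```

Emit:
carry_out:
  series:
    - [0,0,0,0]
    - [0,0,0,0]
    - [0,0,0,0]
    - [0,0,0,0]
    - [0,0,0,0]
  fingers: 0.1

```text
t: 13.4
eef_pos: [463.3, -87.0, 35.6]
tcp_rot: [-3.142, 0.0, -3.05]
ft_force: [-0.0, 0.8, -0.3]
opening: 0.457
grip_force: 0.0
```

Run:
```python
import st,pickle
from h import *
w=env.calibration('wrist');im=snap('wrist');s=snap('side')
print(proj(w,env.state()['eef_pos']),[proj(w,[462,-88,z]).round(1).tolist() for z in (14,64)])
cv2.imwrite('pics/g2.png',np.hstack([im[120:400,150:500],cv2.resize(s[200:340,220:380],(320,280))])[:,:,::-1])
```

```text
13.4 [463.3 -87.   35.6] [-3.142  0.    -3.05 ] F [-0.   0.8 -0.3] op 0.457 g 0.0
[320.59145699 269.50191528] [[319.2, 255.1], [318.5, 287.5]]
```

View pics/g2.png

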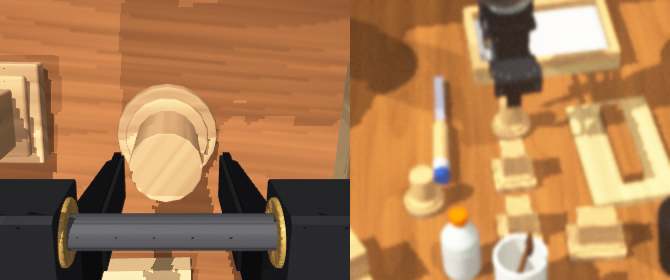

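The round sits properly between the pads now: neck top at crop (165,167) against a predicted (168,167). I'll close in small steps and watch the force.

Emit:
carry_out:
  series:
    - [0,0,0,0]
    - [0,0,0,0]
    - [0,0,0,0]
    - [0,0,0,0]
    - [0,0,0,0]
  fingers: 0.34

```text
t: 14.0
eef_pos: [463.2, -87.0, 35.3]
tcp_rot: [3.141, -0.0, -3.05]
ft_force: [-0.1, 0.0, 0.1]
opening: 0.327
grip_force: 0.0
```

Emit:
carry_out:
  series:
    - [0,0,0,0]
    - [0,0,0,0]
    - [0,0,0,0]
    - [0,0,0,0]
    - [0,0,0,0]

```text
t: 14.5
eef_pos: [463.2, -87.0, 35.4]
tcp_rot: [3.142, 0.0, -3.05]
ft_force: [-0.1, 0.1, 0.3]
opening: 0.33
grip_force: 0.0
```

Emit:
carry_out:
  series:
    - [0,0,0,0]
    - [0,0,0,0]
    - [0,0,0,0]
    - [0,0,0,0]
    - [0,0,0,0]
  fingers: 0.44

```text
t: 15.0
eef_pos: [463.2, -87.0, 35.4]
tcp_rot: [3.141, -0.0, -3.05]
ft_force: [0.3, -0.2, -0.1]
opening: 0.282
grip_force: 0.0
```

Run:
```python
import st
from h import *
im=snap('wrist');s=snap('scene')
cv2.imwrite('pics/g3.png',np.hstack([im[120:400,150:500],cv2.resize(s[230:320,310:410],(311,280),interpolation=cv2.INTER_CUBIC)])[:,:,::-1])
```

```text
15.0 [463.2 -87.   35.4] [ 3.141 -0.    -3.05 ] F [ 0.3 -0.2 -0.1] op 0.282 g 0.0
```

View pics/g3.png

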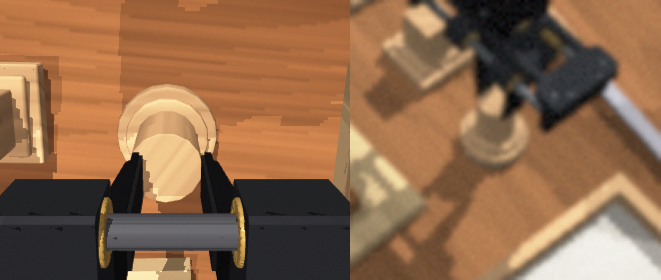

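The fingers straddle the neck and seem almost in contact; I'll keep closing in small steps.

Emit:
carry_out:
  series:
    - [0,0,0,0]
    - [0,0,0,0]
    - [0,0,0,0]
    - [0,0,0,0]
    - [0,0,0,0]
  fingers: 0.56

```text
t: 15.6
eef_pos: [463.2, -87.0, 35.4]
tcp_rot: [3.141, -0.0, -3.05]
ft_force: [-0.3, 0.1, 0.1]
opening: 0.218
grip_force: 0.0
```

No contact even at 21 mm opening, and before that the grip slid off upwards with force. So the finger ends must sit higher than I assumed. I'll probe the bench beside the plinth to find their true height.

Emit:
carry_out:
  series:
    - [0,0,0.8,0]
    - [0,0,0.4,0]
    - [0,0.7,0,0]
    - [0,0.64,0,0]
    - [0,0,0,0]
  fingers: 0.3

```text
t: 16.1
eef_pos: [462.8, -17.6, 95.6]
tcp_rot: [3.141, 0.0, -3.048]
ft_force: [0.1, 0.2, 0.4]
opening: 0.35
grip_force: 0.0
```

Emit:
carry_out:
  series:
    - [0,0,-0.5,0]
    - [0,0,-0.5,0]
    - [0,0,-0.3,0]
    - [0,0,-0.1,0]
    - [0,0,0,0]

```text
t: 16.6
eef_pos: [463.1, -20.3, 25.0]
tcp_rot: [3.141, -0.001, -3.05]
ft_force: [0.8, 0.2, -0.6]
opening: 0.349
grip_force: 0.0
```

Emit:
carry_out:
  series:
    - [0,0,-0.06,0]
    - [0,0,-0.06,0]
    - [0,0,-0.06,0]
    - [0,0,0,0]
    - [0,0,0,0]

```text
t: 17.1
eef_pos: [463.2, -20.0, 16.5]
tcp_rot: [3.142, 0.0, -3.05]
ft_force: [-0.3, 0.3, 0.2]
opening: 0.351
grip_force: 0.0
```

Run:
```python
import st
from h import *
s=snap('side');im=snap('wrist');c=snap('scene')
a=cv2.resize(s[190:300,240:380],(509,400),interpolation=cv2.INTER_CUBIC)
b=cv2.resize(c[200:350,330:440],(290,400),interpolation=cv2.INTER_CUBIC)
cv2.imwrite('pics/g4.png',np.hstack([a,b])[:,:,::-1])
```

```text
17.1 [463.2 -20.   16.5] [ 3.142  0.    -3.05 ] F [-0.3  0.3  0.2] op 0.351 g 0.0
```

Emit:
carry_out:
  series:
    - [0,0,-0.06,0]
    - [0,0,-0.06,0]
    - [0,0,-0.06,0]
    - [0,0,0,0]
    - [0,0,0,0]

```text
t: 17.75
eef_pos: [463.1, -20.0, 7.2]
tcp_rot: [3.141, -0.0, -3.05]
ft_force: [-0.4, -0.5, -0.1]
opening: 0.352
grip_force: 0.0
```

View pics/g4.png

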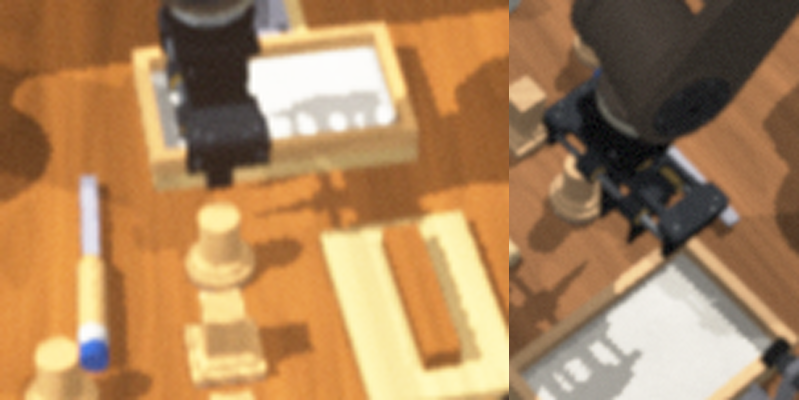

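The side view shows the finger tip at about (300,241). I'll compute its height from that and keep probing.

Run:
```python
from h import *
sd=env.calibration('side')
for z in(0,16,30,40,50): print(z,proj(sd,[463,-43,z]).round(1))
```

```text
0 [300.3 254.1]
16 [300.1 250.5]
30 [300.  247.3]
40 [299.9 245. ]
50 [299.8 242.7]
```

Emit:
carry_out:
  series:
    - [0,0,-0.06,0]
    - [0,0,-0.04,0]
    - [0,0,0,0]
    - [0,0,0,0]
    - [0,0,0,0]

```text
t: 18.25
eef_pos: [463.2, -20.0, 2.4]
tcp_rot: [3.142, 0.0, -3.05]
ft_force: [0.5, 0.1, 0.6]
opening: 0.35
grip_force: 0.0
```

Emit:
carry_out:
  series:
    - [0,0,-0.04,0]
    - [0,0,-0.04,0]
    - [0,0,-0.04,0]
    - [0,0,0,0]
    - [0,0,0,0]

```text
t: 18.75
eef_pos: [463.1, -20.0, -3.7]
tcp_rot: [3.141, -0.0, -3.05]
ft_force: [0.2, 0.9, -0.2]
opening: 0.356
grip_force: 0.0
```

```bash
python3 st.py
```

```text
18.75 [463.1 -20.   -3.7] [ 3.141 -0.    -3.05 ] F [ 0.2  0.9 -0.2] op 0.356 g 0.0
```

TCP at -3.7 with no contact, so the finger ends really are higher than the TCP reading says. Continuing carefully.

Emit:
carry_out:
  series:
    - [0,0,-0.04,0]
    - [0,0,-0.04,0]
    - [0,0,-0.04,0]
    - [0,0,0,0]
    - [0,0,0,0]

```text
t: 19.25
eef_pos: [463.2, -20.0, -9.7]
tcp_rot: [3.141, -0.0, -3.05]
ft_force: [-0.6, 0.0, 0.5]
opening: 0.351
grip_force: 0.0
```

```bash
python3 st.py
```

```text
19.25 [463.2 -20.   -9.7] [ 3.141 -0.    -3.05 ] F [-0.6  0.   0.5] op 0.351 g 0.0
```

Emit:
carry_out:
  series:
    - [0,0,-0.04,0]
    - [0,0,-0.02,0]
    - [0,0,0,0]
    - [0,0,0,0]
    - [0,0,0,0]

```text
t: 19.75
eef_pos: [463.2, -20.0, -12.6]
tcp_rot: [3.142, 0.0, -3.05]
ft_force: [0.5, -0.3, 0.3]
opening: 0.35
grip_force: 0.0
```

Emit:
carry_out:
  series:
    - [0,0,-0.04,0]
    - [0,0,-0.04,0]
    - [0,0,0,0]
    - [0,0,0,0]
    - [0,0,0,0]

```text
t: 20.25
eef_pos: [463.2, -20.0, -16.6]
tcp_rot: [3.141, -0.0, -3.05]
ft_force: [-0.4, 0.3, -0.1]
opening: 0.346
grip_force: 0.0
```

Emit:
carry_out:
  series:
    - [0,0,-0.04,0]
    - [0,0,-0.02,0]
    - [0,0,0,0]
    - [0,0,0,0]
    - [0,0,0,0]

```text
t: 20.75
eef_pos: [463.2, -20.0, -19.6]
tcp_rot: [3.141, 0.0, -3.05]
ft_force: [-0.1, 0.1, 0.5]
opening: 0.349
grip_force: 0.0
```

Emit:
carry_out:
  series:
    - [0,0,-0.04,0]
    - [0,0,-0.02,0]
    - [0,0,0,0]
    - [0,0,0,0]
    - [0,0,0,0]

```text
t: 21.25
eef_pos: [463.2, -20.0, -22.6]
tcp_rot: [3.141, -0.0, -3.05]
ft_force: [-0.5, -0.0, -0.3]
opening: 0.347
grip_force: 0.0
```

Emit:
carry_out:
  series:
    - [0,0,-0.04,0]
    - [0,0,-0.02,0]
    - [0,0,0,0]
    - [0,0,0,0]
    - [0,0,0,0]

```text
t: 21.75
eef_pos: [463.2, -20.0, -25.6]
tcp_rot: [3.141, -0.0, -3.05]
ft_force: [-0.9, -1.2, 0.9]
opening: 0.35
grip_force: 0.0
```

Run:
```python
import st
from h import *
s=snap('side');sd=env.calibration('side');x,y,z=env.state()['eef_pos']
g=cv2.cvtColor(s,cv2.COLOR_RGB2GRAY)
for r in range(234,262): print(r,g[r,294:308:2].tolist())
```

```text
21.75 [463.2 -20.  -25.6] [ 3.141 -0.    -3.05 ] F [-0.9 -1.2  0.9] op 0.35 g 0.0
234 [73, 71, 70, 72, 74, 72, 69]
235 [71, 69, 71, 70, 70, 69, 76]
236 [80, 71, 75, 72, 69, 73, 77]
237 [86, 71, 86, 71, 72, 71, 73]
238 [71, 74, 88, 69, 69, 69, 65]
239 [66, 66, 74, 62, 64, 60, 57]
240 [59, 58, 55, 55, 56, 55, 53]
241 [53, 53, 51, 49, 46, 48, 48]
242 [49, 48, 47, 46, 48, 46, 43]
243 [47, 46, 44, 45, 47, 45, 45]
244 [61, 44, 45, 48, 42, 43, 45]
245 [64, 47, 44, 50, 49, 52, 62]
246 [62, 69, 82, 93, 88, 88, 110]
247 [88, 134, 158, 160, 148, 120, 147]
248 [135, 196, 204, 197, 168, 136, 150]
249 [170, 213, 206, 191, 164, 154, 139]
250 [179, 218, 208, 189, 201, 190, 123]
251 [170, 226, 226, 219, 228, 210, 119]
252 [166, 221, 231, 232, 226, 191, 138]
253 [163, 205, 220, 223, 197, 156, 151]
254 [161, 196, 196, 193, 166, 150, 153]
255 [167, 197, 186, 179, 160, 148, 152]
256 [180, 197, 188, 180, 160, 149, 155]
257 [202, 196, 184, 176, 158, 148, 151]
258 [213, 196, 184, 176, 157, 146, 151]
259 [218, 194, 185, 173, 160, 146, 154]
260 [226, 198, 184, 172, 161, 150, 159]
261 [232, 210, 183, 175, 160, 163, 163]
```

Emit:
carry_out:
  series:
    - [0,0,-0.04,0]
    - [0,0,-0.02,0]
    - [0,0,0,0]
    - [0,0,0,0]
    - [0,0,0,0]

```text
t: 22.3
eef_pos: [463.2, -20.0, -28.6]
tcp_rot: [3.141, -0.0, -3.05]
ft_force: [-0.2, -0.2, -0.2]
opening: 0.351
grip_force: 0.0
```

Run:
```python
import st
from h import *
for c in('side','scene'):
    snap(c);cal=env.calibration(c);print(c,find(c,'round_a'),proj(cal,[462,-88,35]).round(1))
```

```text
22.3 [463.2 -20.  -28.6] [ 3.141 -0.    -3.05 ] F [-0.2 -0.2 -0.2] op 0.351 g 0.0
side [(258.0, 298.4, 0.89), (298.5, 257.5, 0.87)] [300.6 256.1]
scene [(352.3, 276.9, 0.44)] [356.3 268.8]
```

Emit:
carry_out:
  series:
    - [0,0,-0.04,0]
    - [0,0,-0.02,0]
    - [0,0,0,0]
    - [0,0,0,0]
    - [0,0,0,0]

```text
t: 23.0
eef_pos: [463.2, -20.0, -31.6]
tcp_rot: [3.141, 0.0, -3.05]
ft_force: [-0.2, -0.3, -0.5]
opening: 0.349
grip_force: 0.0
```

Emit:
carry_out:
  series:
    - [0,0,-0.03,0]
    - [0,0,-0.02,0]
    - [0,0,0,0]
    - [0,0,0,0]
    - [0,0,0,0]

```text
t: 23.5
eef_pos: [463.4, -20.0, -32.2]
tcp_rot: [-3.141, 0.002, -3.05]
ft_force: [-7.6, 0.3, 39.4]
opening: 0.353
grip_force: 19.7
```

Contact at TCP z of about -32: the finger ends stand 32 mm behind the reported TCP. That explains everything so far. A grasp with the tips 28 mm above the bench therefore needs TCP z of about -4. I'll retry round 2.

Emit:
carry_out:
  series:
    - [0,0,0.42,0]
    - [0,0,0.42,0]
    - [0,0,0.42,0]
    - [0,0,0.42,0]
    - [0,0,0.42,0]
  fingers: -0.4

```text
t: 24.0
eef_pos: [463.1, -20.0, 71.7]
tcp_rot: [3.141, 0.0, -3.05]
ft_force: [-0.0, 0.3, -0.2]
opening: 0.683
grip_force: 0.0
```

Emit:
carry_out:
  series:
    - [0,-0.7,0,0]
    - [0,-0.67,0,0]
    - [0,0,-0.1,0]
    - [0,0,-0.1,0]
    - [0,0,0,0]

```text
t: 24.5
eef_pos: [462.6, -87.8, 60.1]
tcp_rot: [3.141, -0.002, -3.05]
ft_force: [0.1, -0.6, 0.1]
opening: 0.699
grip_force: 0.0
```

Run:
```python
import st
from h import *
np.set_printoptions(suppress=True,precision=1)
w=env.calibration('wrist');im=snap('wrist');cv2.imwrite('pics/w5.png',im[:,:,::-1])
x,y,z=env.state()['eef_pos']
print(find('wrist','round_a'),[proj(w,[462,-88,q]) for q in(14,35,64)],'tip',proj(w,[x,y,z+32]))
g=cv2.cvtColor(im,cv2.COLOR_RGB2HSV)
```

```text
24.5 [462.6 -87.8  60.1] [ 3.141e+00 -2.000e-03 -3.050e+00] F [ 0.1 -0.6  0.1] op 0.699 g 0.0
[(316.4, 244.3, 0.9), (93.0, 17.2, 0.85)] [array([320.4, 244.9]), array([320.3, 254.6]), array([320.2, 271.1])] tip [320.6 293.7]
```

The tip centre now matches the picture (row 273 seen, 272 predicted for the pad's near edge). Descending and gripping.

Emit:
carry_out:
  series:
    - [0,-0.02,-0.4,0]
    - [0,0,-0.4,0]
    - [0,0,-0.4,0]
    - [0,0,-0.1,0]
    - [0,0,0,0]

```text
t: 25.1
eef_pos: [463.0, -89.0, -4.4]
tcp_rot: [3.141, -0.001, -3.049]
ft_force: [-0.0, -0.8, 0.5]
opening: 0.702
grip_force: 0.0
```

Emit:
carry_out:
  series:
    - [0,0,0,0]
    - [0,0,0,0]
    - [0,0,0,0]
    - [0,0,0,0]
    - [0,0,0,0]
  fingers: 0.4

```text
t: 25.6
eef_pos: [463.4, -89.6, -3.8]
tcp_rot: [-3.141, 0.001, -3.05]
ft_force: [-0.0, 0.2, 4.7]
opening: 0.361
grip_force: 30.0
```

Emit:
carry_out:
  series:
    - [0,0,0,0]
    - [0,0,0,0]
    - [0,0,0,0]
    - [0,0,0,0]
    - [0,0,0,0]

```text
t: 26.1
eef_pos: [463.3, -89.6, -3.8]
tcp_rot: [-3.141, 0.0, -3.05]
ft_force: [-1.1, 1.1, 5.5]
opening: 0.361
grip_force: 30.0
```

Gripped at 34 mm. Lifting and carrying it over the tray.

Emit:
carry_out:
  series:
    - [0,0,0.7,0]
    - [0,0,0.9,0]
    - [0,0.9,0,0]
    - [0,0.9,0,0]
    - [0,0.9,0,0]

```text
t: 26.6
eef_pos: [463.0, 46.7, 76.2]
tcp_rot: [3.142, 0.001, -3.052]
ft_force: [0.7, -0.6, -0.6]
opening: 0.364
grip_force: 30.0
```

Emit:
carry_out:
  series:
    - [-0.13,0.9,0,0]
    - [-0.13,0.71,0,0]
    - [0,0,0,0]
    - [0,0,0,0]
    - [0,0,0,0]

```text
t: 27.1
eef_pos: [450.3, 125.3, 75.8]
tcp_rot: [3.142, -0.0, -3.051]
ft_force: [1.0, -0.8, -1.0]
opening: 0.364
grip_force: 30.0
```

Run:
```python
import st,pickle
from h import *
w=env.calibration('wrist');im=snap('wrist','w6.png');pickle.dump((w,im),open('w6.pkl','wb'))
snap('scene','s6.png');snap('side')
for l in('round_a','square_a','oblong_a'): print(l,find('scene',l),find('side',l))
```

```text
27.1 [450.3 125.3  75.8] [ 3.142 -0.    -3.051] F [ 1.  -0.8 -1. ] op 0.364 g 29.999729990959167
round_a [(363.4, 215.1, 0.69)] [(260.1, 300.5, 0.77), (290.9, 199.2, 0.44), (313.0, 217.0, 0.38)]
square_a [(311.2, 219.7, 0.96), (334.1, 244.7, 0.67), (361.7, 211.7, 0.53)] [(304.3, 310.4, 0.92), (302.0, 281.8, 0.8)]
oblong_a [(275.1, 159.0, 0.92), (275.4, 227.0, 0.77), (232.7, 152.1, 0.7)] [(344.5, 320.0, 0.71), (298.0, 394.7, 0.68), (337.3, 427.3, 0.59), (355.2, 276.7, 0.48)]
```

View pics/w6.png

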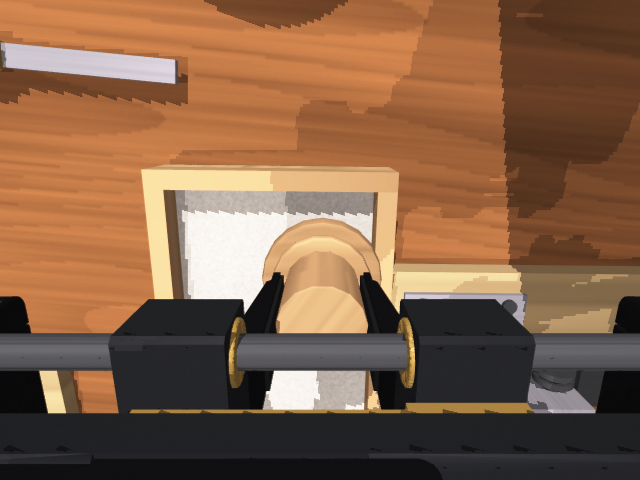

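The wrist view shows the round held over the tray's left end, with the tray's near outer corners at (143,170) and (398,170). Round 1 has been knocked: scene (351,208) → (363,215). I'll refine the tray pose from this picture.

Run:
```python
import pickle
from h import *
np.set_printoptions(suppress=True,precision=1)
w,im=pickle.load(open('w6.pkl','rb'))
for z in(33,38,42):
  a,b=[onz(w,*p,z)[:2] for p in((143,170),(398,170.5))];e=(b-a)/np.linalg.norm(b-a);n=np.array([e[1],-e[0]])
  print(z,a,b,np.linalg.norm(b-a),np.degrees(np.arctan2(-e[0],e[1])),'C',(a+b)/2+120*n)
  a,b=[onz(w,*p,z)[:2] for p in((165.5,191),(377,192))];e=(b-a)/np.linalg.norm(b-a);n=np.array([e[1],-e[0]])
  print('  inner',np.linalg.norm(b-a),'C',(a+b)/2+108*n)
for l,q in(('foot',0),):
  print(proj(w,[450.3,125.3,80]),proj(w,[450.3,125.3,93]))
sc=env.calibration('scene');sd=env.calibration('side')
print('r1',tri([ray(sc,363.4,215.1),ray(sd,260.1,300.5)]),onz(sc,363.4,215.1,32),onz(sd,260.1,300.5,32))
print('orig with det', onz(sc,346.4,209.6,32),onz(sd,268.4,302,32))
```

```text
33 [411.4  13.3] [397.7 167.8] 155.10448213096478 5.082839956620441 C [524.1 101.1]
  inner 130.43523053805893 C [525.1 101. ]
38 [410.7  15.4] [397.3 166.8] 151.9343424879788 5.082839956620443 C [523.5 101.7]
  inner 127.7692992284687 C [524.3 101.6]
42 [410.2  17.2] [397. 166.] 149.39823077359 5.08283995662045 C [523.1 102.2]
  inner 125.63655418079652 C [523.6 102. ]
[320.4 272.3] [320.3 281.4]
r1 [ 327.9 -237.2   14. ] [ 333.1 -225.9   32. ] [ 333.1 -255.8   32. ]
orig with det [ 361.7 -269.7   32. ] [ 356.9 -263.9   32. ]
```

Tray centre is about (524,101), turned 5.0°. Lowering round 2 and releasing it.

Emit:
carry_out:
  series:
    - [0,0.02,-0.4,0]
    - [0,0,-0.4,0]
    - [0,0,-0.3,0]
    - [0,0,-0.1,0]
    - [0,0,0,0]

```text
t: 28.05
eef_pos: [450.0, 126.9, 15.5]
tcp_rot: [3.142, -0.001, -3.05]
ft_force: [1.0, -0.5, 0.0]
opening: 0.365
grip_force: 30.0
```

Emit:
carry_out:
  series:
    - [0,0,-0.02,0]
    - [0,0,0,0]
    - [0,0,0,0]
    - [0,0,0,0]
    - [0,0,0,0]

```text
t: 28.55
eef_pos: [450.3, 127.0, 15.1]
tcp_rot: [3.141, 0.0, -3.05]
ft_force: [-0.5, -0.2, -0.9]
opening: 0.359
grip_force: 30.0
```

Emit:
carry_out:
  series:
    - [0,0,0,0]
    - [0,0,0,0]
    - [0,0,0,0]
    - [0,0,0,0]
    - [0,0,0,0]
  fingers: -0.1

```text
t: 29.05
eef_pos: [450.2, 127.0, 14.9]
tcp_rot: [3.142, 0.0, -3.05]
ft_force: [0.2, -0.3, -0.8]
opening: 0.548
grip_force: 0.0
```

Emit:
carry_out:
  series:
    - [0,0,0.3,0]
    - [0,0,0.6,0]
    - [0,0,0.8,0]
    - [0,-0.6,0.3,0]
    - [0,-0.9,0,0]

```text
t: 29.55
eef_pos: [451.3, 52.3, 117.1]
tcp_rot: [-3.141, 0.005, -3.047]
ft_force: [1.5, -1.4, -0.6]
opening: 0.553
grip_force: 0.0
```

Emit:
carry_out:
  series:
    - [0.05,-0.9,0,0]
    - [0.05,-0.9,0,0]
    - [0.05,-0.9,0,0]
    - [0.05,-0.9,0,0]
    - [0,-0.9,0,0]
  fingers: -0.6

```text
t: 30.05
eef_pos: [460.1, -175.0, 114.9]
tcp_rot: [-3.142, 0.0, -3.05]
ft_force: [1.0, 0.4, 0.3]
opening: 0.803
grip_force: 0.0
```

Emit:
carry_out:
  series:
    - [0,-0.4,0,0]
    - [0,0,-0.3,0]
    - [0,0,-0.3,0]
    - [0,0,0,0]
    - [0,0,0,0]

```text
t: 30.55
eef_pos: [460.2, -192.9, 85.0]
tcp_rot: [3.141, -0.0, -3.05]
ft_force: [-0.4, -0.1, -0.5]
opening: 0.801
grip_force: 0.0
```

```bash
cat > chk.py <<'E'
import st
from h import *
np.set_printoptions(suppress=True,precision=1)
cal={}
for c in('scene','side'):
    snap(c);cal[c]=env.calibration(c)
    for l in('round_a','square_a','oblong_a'):
        print(c,l,[(r,onz(cal[c],r[0],r[1],30)[:2].round()) for r in find(c,l)])
w=env.calibration('wrist');snap('wrist')
for l in('round_a','square_a','oblong_a'): print('wrist',l,[(r,onz(w,r[0],r[1],30)[:2].round()) for r in find('wrist',l)])
E
python3 chk.py
```

```text
30.55 [ 460.2 -192.9   85. ] [ 3.141 -0.    -3.05 ] F [-0.4 -0.1 -0.5] op 0.801 g 0.0
scene round_a [((413.6, 323.9, 0.78), array([439., 121.])), ((365.9, 218.8, 0.55), array([ 334., -212.]))]
scene square_a [((313.3, 217.7, 0.77), array([ 457., -299.])), ((334.5, 244.1, 0.56), array([ 461., -189.])), ((413.2, 327.7, 0.39), array([447., 128.]))]
scene oblong_a [((274.0, 228.0, 0.98), array([ 570., -330.])), ((235.3, 153.1, 0.82), array([ 516., -652.])), ((273.8, 161.0, 0.56), array([ 433., -555.]))]
side round_a [((259.6, 296.7, 0.61), array([ 332., -239.]))]
side square_a [((303.5, 308.1, 0.7), array([ 456., -295.])), ((355.4, 275.2, 0.68), array([ 621., -181.])), ((390.9, 313.3, 0.42), array([ 702., -338.]))]
side oblong_a [((294.4, 393.6, 0.97), array([ 413., -574.])), ((336.9, 426.7, 0.93), array([ 510., -675.])), ((342.5, 318.1, 0.6), array([ 563., -342.]))]
wrist round_a [((278.7, 29.9, 0.95), array([ 334., -229.]))]
wrist square_a [((155.6, 220.5, 0.9), array([ 456., -303.])), ((323.3, 236.3, 0.78), array([ 456., -192.]))]
wrist oblong_a [((164.0, 315.1, 0.91), array([ 524., -298.])), ((53.1, 83.5, 0.61), array([ 376., -363.]))]
```

Emit:
carry_out:
  series:
    - [0,0,-0.4,0]
    - [0,0,-0.4,0]
    - [0,0,-0.4,0]
    - [0,0,-0.4,0]
    - [0,0,-0.18,0]

```text
t: 31.65
eef_pos: [459.6, -192.7, -5.5]
tcp_rot: [3.14, -0.002, -3.05]
ft_force: [0.3, 0.8, -0.6]
opening: 0.798
grip_force: 0.0
```

Emit:
carry_out:
  series:
    - [0,0,0,0]
    - [0,0,0,0]
    - [0,0,0,0]
    - [0,0,0,0]
    - [0,0,0,0]
  fingers: 0.4

```text
t: 32.15
eef_pos: [460.4, -193.2, -3.6]
tcp_rot: [-3.141, 0.001, -3.05]
ft_force: [-0.1, -0.0, -0.4]
opening: 0.437
grip_force: 0.0
```

Emit:
carry_out:
  series:
    - [0,0,0,0]
    - [0,0,0,0]
    - [0,0,0,0]
    - [0,0,0,0]
    - [0,0,0,0]

```text
t: 32.65
eef_pos: [460.4, -193.1, -3.8]
tcp_rot: [-3.141, 0.001, -3.05]
ft_force: [-0.9, 0.3, 5.3]
opening: 0.358
grip_force: 30.0
```

Emit:
carry_out:
  series:
    - [0,0,0.7,0]
    - [0,0,0.9,0]
    - [0,0.9,0,0]
    - [0,0.9,0,0]
    - [0,0.9,0,0]

```text
t: 33.15
eef_pos: [459.9, -56.8, 76.1]
tcp_rot: [-3.142, 0.001, -3.051]
ft_force: [1.1, 0.3, -0.5]
opening: 0.356
grip_force: 29.9
```

Emit:
carry_out:
  series:
    - [-0.05,0.9,0,0]
    - [-0.05,0.9,0,0]
    - [-0.05,0.61,0,0]
    - [0,0,0,0]
    - [0,0,0,0]

```text
t: 33.65
eef_pos: [452.6, 62.9, 75.8]
tcp_rot: [3.142, -0.0, -3.048]
ft_force: [0.8, -0.9, -0.9]
opening: 0.353
grip_force: 29.9
```

Run:
```python
import st,pickle
from h import *
w=env.calibration('wrist');im=snap('wrist','w7.png');pickle.dump((w,im),open('w7.pkl','wb'))
for l in('round_a','square_a'): print(l,[(r,onz(w,r[0],r[1],50)[:2].round(1)) for r in find('wrist',l)])
```

```text
33.65 [452.6  62.9  75.8] [ 3.142 -0.    -3.048] F [ 0.8 -0.9 -0.9] op 0.353 g 29.949030876159668
round_a [((425.5, 253.8, 0.62), array([445.9, 125.2]))]
square_a [((323.5, 266.1, 0.75), array([459.3,  65.2]))]
```

Emit:
carry_out:
  series:
    - [0.02,0,-0.4,0]
    - [0,0,-0.4,0]
    - [0,0,-0.3,0]
    - [0,0,-0.1,0]
    - [0,0,0,0]

```text
t: 34.3
eef_pos: [453.6, 61.8, 15.5]
tcp_rot: [3.141, -0.001, -3.051]
ft_force: [-0.4, 0.3, -0.5]
opening: 0.356
grip_force: 29.9
```

Emit:
carry_out:
  series:
    - [0,0,-0.02,0]
    - [0,0,0,0]
    - [0,0,0,0]
    - [0,0,0,0]
    - [0,0,0,0]

```text
t: 34.8
eef_pos: [453.8, 62.5, 15.1]
tcp_rot: [3.142, 0.0, -3.05]
ft_force: [-0.0, 0.4, -0.5]
opening: 0.355
grip_force: 29.9
```

Emit:
carry_out:
  series:
    - [0,0,0,0]
    - [0,0,0,0]
    - [0,0,0,0]
    - [0,0,0,0]
    - [0,0,0,0]
  fingers: -0.1

```text
t: 35.3
eef_pos: [453.7, 62.5, 14.9]
tcp_rot: [3.141, 0.0, -3.05]
ft_force: [-1.2, -0.3, -1.0]
opening: 0.548
grip_force: 0.0
```

Emit:
carry_out:
  series:
    - [0,0,0.3,0]
    - [0,0,0.6,0]
    - [0,0,0.8,0]
    - [0,-0.6,0.3,0]
    - [0,-0.9,0,0]

```text
t: 35.8
eef_pos: [454.8, -12.3, 117.2]
tcp_rot: [-3.141, 0.004, -3.047]
ft_force: [1.1, -1.0, -0.7]
opening: 0.551
grip_force: 0.0
```

Emit:
carry_out:
  series:
    - [0.3,-0.85,0,-0.2]
    - [0.3,-0.85,0,-0.2]
    - [0.3,-0.85,0,-0.2]
    - [0.3,-0.85,0,-0.2]
    - [0.3,-0.85,0,-0.2]
  fingers: -0.6

```text
t: 36.3
eef_pos: [528.9, -226.9, 114.8]
tcp_rot: [3.141, -0.0, 3.127]
ft_force: [0.3, 0.1, 0.3]
opening: 0.794
grip_force: 0.0
```

Emit:
carry_out:
  series:
    - [0.38,-0.8,0,0]
    - [0.38,-0.8,0,0]
    - [0,-0.5,0,0]
    - [0,0,0,0]
    - [0,0,0,0]

```text
t: 36.8
eef_pos: [566.2, -329.8, 114.3]
tcp_rot: [3.141, -0.001, 3.127]
ft_force: [-0.1, 0.2, -0.3]
opening: 0.803
grip_force: 0.0
```

```bash
python3 chk.py
```

```text
36.8 [ 566.2 -329.8  114.3] [ 3.141e+00 -1.000e-03  3.127e+00] F [-0.1  0.2 -0.3] op 0.803 g 0.0
scene round_a [((413.4, 323.7, 0.88), array([439., 120.])), ((362.5, 213.4, 0.55), array([ 330., -234.]))]
scene square_a [((395.6, 307.2, 0.91), array([446.,  59.])), ((309.4, 220.0, 0.86), array([ 471., -299.]))]
scene oblong_a [((233.5, 151.5, 0.85), array([ 517., -661.])), ((453.5, 373.1, 0.74), array([445., 272.])), ((272.7, 226.9, 0.58), array([ 571., -336.])), ((286.2, 159.1, 0.58), array([ 397., -541.]))]
side round_a [((287.5, 204.6, 0.73), array([435., 172.])), ((260.0, 297.4, 0.65), array([ 333., -242.]))]
side square_a [((302.4, 310.3, 0.67), array([ 452., -303.])), ((293.2, 221.6, 0.53), array([449.,  82.]))]
side oblong_a [((294.2, 393.9, 0.61), array([ 413., -574.])), ((334.7, 428.3, 0.56), array([ 504., -679.]))]
wrist round_a []
wrist square_a [((354.8, 77.1, 0.86), array([ 460., -305.]))]
wrist oblong_a [((19.9, 31.1, 0.98), array([ 429., -525.])), ((315.3, 224.3, 0.84), array([ 562., -333.]))]
```

Emit:
carry_out:
  series:
    - [0.02,-0.04,-0.6,0]
    - [0,0,-0.6,0]
    - [0,0,-0.6,0]
    - [0,0,-0.4,0]
    - [0,0,-0.16,0]

```text
t: 37.9
eef_pos: [566.9, -331.5, -5.3]
tcp_rot: [3.14, -0.002, 3.128]
ft_force: [-1.1, -0.1, -0.5]
opening: 0.803
grip_force: 0.0
```

Emit:
carry_out:
  series:
    - [0,0,0,0]
    - [0,0,0,0]
    - [0,0,0,0]
    - [0,0,0,0]
    - [0,0,0,0]
  fingers: 0.4

```text
t: 38.4
eef_pos: [568.0, -332.2, -2.4]
tcp_rot: [-3.141, 0.001, 3.128]
ft_force: [0.3, 0.2, -0.0]
opening: 0.439
grip_force: 0.0
```

Emit:
carry_out:
  series:
    - [0,0,0,0]
    - [0,0,0,0]
    - [0,0,0,0]
    - [0,0,0,0]
    - [0,0,0,0]

```text
t: 38.9
eef_pos: [567.9, -332.3, -2.6]
tcp_rot: [-3.141, 0.001, 3.128]
ft_force: [-1.5, -1.3, 6.4]
opening: 0.358
grip_force: 30.0
```

Emit:
carry_out:
  series:
    - [0,0,0.7,0]
    - [0,0,0.9,0]
    - [0,0.85,0,0]
    - [0,0.85,0,0]
    - [0,0.85,0,0]

```text
t: 39.4
eef_pos: [567.1, -203.1, 76.8]
tcp_rot: [3.141, -0.0, 3.127]
ft_force: [0.2, 0.4, -1.1]
opening: 0.356
grip_force: 30.0
```

Emit:
carry_out:
  series:
    - [-0.16,0.85,0,0.19]
    - [-0.16,0.85,0,0.19]
    - [-0.16,0.85,0,0.19]
    - [-0.16,0.85,0,0.2]
    - [-0.16,0.85,0,0.2]

```text
t: 39.9
eef_pos: [526.8, 9.7, 76.6]
tcp_rot: [3.141, -0.001, -3.053]
ft_force: [1.0, -0.5, -1.5]
opening: 0.355
grip_force: 30.0
```

Emit:
carry_out:
  series:
    - [-0.02,0.7,0,0]
    - [0,0.53,0,0]
    - [0,0,0,0]
    - [0,0,0,0]
    - [0,0,0,0]

```text
t: 40.4
eef_pos: [526.6, 68.8, 76.7]
tcp_rot: [3.142, -0.0, -3.054]
ft_force: [-0.2, -0.7, -1.7]
opening: 0.355
grip_force: 30.0
```

Run:
```python
import st,pickle
from h import *
w=env.calibration('wrist');im=snap('wrist','w8.png');pickle.dump((w,im),open('w8.pkl','wb'))
for l in('round_a','square_a','oblong_a'): print(l,[(r,onz(w,r[0],r[1],50)[:2].round(1)) for r in find('wrist',l)])
```

```text
40.4 [526.6  68.8  76.7] [ 3.142 -0.    -3.054] F [-0.2 -0.7 -1.7] op 0.355 g 29.999658465385437
round_a [((432.1, 128.8, 0.95), array([448.5, 123.9]))]
square_a [((325.2, 122.3, 0.82), array([450.3,  64.7]))]
oblong_a [((320.9, 262.1, 0.66), array([531.2,  69.3]))]
```

Emit:
carry_out:
  series:
    - [0.02,0,-0.4,0]
    - [0,0,-0.4,0]
    - [0,0,-0.3,0]
    - [0,0,-0.08,0]
    - [0,0,0,0]

```text
t: 41.1
eef_pos: [527.6, 69.2, 17.6]
tcp_rot: [3.141, -0.001, -3.054]
ft_force: [-0.3, 0.3, -1.7]
opening: 0.357
grip_force: 30.0
```

Emit:
carry_out:
  series:
    - [0,0,-0.02,0]
    - [0,0,0,0]
    - [0,0,0,0]
    - [0,0,0,0]
    - [0,0,0,0]

```text
t: 41.6
eef_pos: [527.8, 69.5, 17.1]
tcp_rot: [3.142, 0.0, -3.053]
ft_force: [0.2, -0.1, -0.9]
opening: 0.355
grip_force: 30.0
```

Emit:
carry_out:
  series:
    - [0,0,-0.02,0]
    - [0,0,0,0]
    - [0,0,0,0]
    - [0,0,0,0]
    - [0,0,0,0]
  fingers: -0.1

```text
t: 42.1
eef_pos: [527.7, 69.5, 15.9]
tcp_rot: [3.141, 0.0, -3.053]
ft_force: [0.0, -0.1, 0.2]
opening: 0.545
grip_force: 0.0
```

Emit:
carry_out:
  series:
    - [0,0,0.3,0]
    - [0,0,0.6,0]
    - [0,0,0.8,0]
    - [0,-0.6,0.3,0]
    - [0,-0.9,0,0]

```text
t: 42.6
eef_pos: [528.8, -5.1, 118.4]
tcp_rot: [-3.141, 0.005, -3.05]
ft_force: [1.4, -0.5, -1.1]
opening: 0.549
grip_force: 0.0
```

Emit:
carry_out:
  series:
    - [-0.27,-0.85,0,0]
    - [-0.27,-0.85,0,0]
    - [-0.27,-0.85,0,0]
    - [-0.27,-0.85,0,0]
    - [-0.27,-0.85,0,0]
  fingers: -0.6

```text
t: 43.1
eef_pos: [459.4, -219.6, 116.0]
tcp_rot: [-3.142, 0.0, -3.053]
ft_force: [1.2, 0.7, -0.4]
opening: 0.798
grip_force: 0.0
```

Emit:
carry_out:
  series:
    - [0,-0.85,0,0]
    - [0,-0.85,0,0]
    - [0,0,0,0]
    - [0,0,0,0]
    - [0,0,0,0]

```text
t: 43.6
eef_pos: [460.0, -302.1, 115.7]
tcp_rot: [3.141, -0.0, -3.053]
ft_force: [0.7, 1.0, -0.5]
opening: 0.802
grip_force: 0.0
```

```bash
python3 chk.py
```

```text
43.6 [ 460.  -302.1  115.7] [ 3.141 -0.    -3.053] F [ 0.7  1.  -0.5] op 0.802 g 0.0
scene round_a [((415.5, 323.3, 0.8), array([434., 122.])), ((361.7, 213.9, 0.7), array([ 333., -233.])), ((373.0, 325.5, 0.57), array([526.,  68.]))]
scene square_a [((310.6, 217.6, 0.8), array([ 464., -304.]))]
scene oblong_a [((271.1, 162.2, 0.84), array([ 443., -556.])), ((233.1, 151.3, 0.7), array([ 518., -663.])), ((372.2, 326.2, 0.63), array([529.,  68.]))]
side round_a [((258.1, 299.2, 0.85), array([ 327., -248.])), ((332.6, 214.8, 0.54), array([582., 104.]))]
side square_a [((303.2, 310.1, 0.75), array([ 455., -302.]))]
side oblong_a [((336.9, 430.0, 0.87), array([ 509., -684.])), ((295.8, 394.3, 0.56), array([ 417., -576.]))]
wrist round_a [((438.5, 40.4, 0.78), array([ 325., -237.]))]
wrist square_a [((320.7, 221.8, 0.85), array([ 454., -303.])), ((145.7, 225.5, 0.4), array([ 468., -433.]))]
wrist oblong_a [((17.7, 140.9, 0.68), array([ 414., -521.])), ((438.3, 41.3, 0.51), array([ 325., -237.]))]
```

Emit:
carry_out:
  series:
    - [0,-0.02,-0.6,0]
    - [0,0,-0.6,0]
    - [0,0,-0.6,0]
    - [0,0,-0.4,0]
    - [0,0,-0.16,0]

```text
t: 44.7
eef_pos: [459.5, -303.5, -3.9]
tcp_rot: [3.14, -0.002, -3.053]
ft_force: [0.3, 0.8, 1.1]
opening: 0.802
grip_force: 0.0
```

Emit:
carry_out:
  series:
    - [0,0,0,0]
    - [0,0,0,0]
    - [0,0,0,0]
    - [0,0,0,0]
    - [0,0,0,0]
  fingers: 0.4

```text
t: 45.2
eef_pos: [460.4, -304.2, -1.5]
tcp_rot: [-3.141, 0.001, -3.053]
ft_force: [-0.8, 0.3, 0.8]
opening: 0.436
grip_force: 0.0
```

Emit:
carry_out:
  series:
    - [0,0,0,0]
    - [0,0,0,0]
    - [0,0,0,0]
    - [0,0,0,0]
    - [0,0,0,0]

```text
t: 45.7
eef_pos: [460.4, -304.2, -1.7]
tcp_rot: [-3.141, 0.0, -3.053]
ft_force: [-0.9, 0.2, 6.4]
opening: 0.359
grip_force: 29.5
```

Emit:
carry_out:
  series:
    - [0,0,0.7,0]
    - [0,0,0.9,0]
    - [0.2,0.7,0.5,0]
    - [0.2,0.8,0,0]
    - [0.2,0.8,0,0]

```text
t: 46.2
eef_pos: [490.4, -188.0, 103.7]
tcp_rot: [-3.141, 0.001, -3.054]
ft_force: [0.3, 0.2, -1.4]
opening: 0.358
grip_force: 29.6
```

Emit:
carry_out:
  series:
    - [0.4,0.8,0,0]
    - [0.4,0.8,0,0]
    - [0.4,0.8,0,0]
    - [0.4,0.8,0,0]
    - [0.4,0.8,0,0]

```text
t: 46.7
eef_pos: [590.6, 12.9, 102.7]
tcp_rot: [3.141, -0.0, -3.053]
ft_force: [0.3, -0.1, -1.5]
opening: 0.362
grip_force: 29.6
```

Emit:
carry_out:
  series:
    - [0.22,0.8,0,0]
    - [0,0.5,0,0]
    - [0,0,0,0]
    - [0,0,0,0]
    - [0,0,0,0]

```text
t: 47.2
eef_pos: [601.0, 75.1, 102.7]
tcp_rot: [-3.142, -0.0, -3.054]
ft_force: [0.2, 0.0, -1.3]
opening: 0.36
grip_force: 29.6
```

Run:
```python
import st,pickle
from h import *
w=env.calibration('wrist');im=snap('wrist','w9.png');pickle.dump((w,im),open('w9.pkl','wb'))
for l in('round_a','square_a','oblong_a'): print(l,[(r,onz(w,r[0],r[1],50)[:2].round(1)) for r in find('wrist',l)])
```

```text
47.2 [601.   75.1 102.7] [-3.142 -0.    -3.054] F [ 0.2  0.  -1.3] op 0.36 g 29.550897181034088
round_a [((425.1, 21.5, 0.77), array([463.5, 123.6]))]
square_a [((321.0, 264.9, 0.86), array([616.3,  76.6])), ((325.3, 28.4, 0.77), array([472.1,  66.5]))]
oblong_a [((320.7, 119.7, 0.89), array([522.9,  68.3]))]
```

Descend 85 mm to about 17.5, with a touch of +x.

Emit:
carry_out:
  series:
    - [0.02,0.01,-0.5,0]
    - [0,0,-0.5,0]
    - [0,0,-0.4,0]
    - [0,0,-0.2,0]
    - [0,0,-0.08,0]

```text
t: 47.9
eef_pos: [601.9, 76.1, 18.1]
tcp_rot: [3.141, -0.001, -3.054]
ft_force: [0.4, -0.9, -1.0]
opening: 0.359
grip_force: 29.6
```

Emit:
carry_out:
  series:
    - [0,0,-0.02,0]
    - [0,0,0,0]
    - [0,0,0,0]
    - [0,0,0,0]
    - [0,0,0,0]

```text
t: 48.4
eef_pos: [602.3, 76.5, 18.3]
tcp_rot: [3.142, 0.001, -3.053]
ft_force: [-0.8, 1.1, -1.2]
opening: 0.36
grip_force: 29.6
```

Emit:
carry_out:
  series:
    - [0,0,-0.02,0]
    - [0,0,0,0]
    - [0,0,0,0]
    - [0,0,0,0]
    - [0,0,0,0]
  fingers: -0.1

```text
t: 48.9
eef_pos: [602.2, 76.5, 16.9]
tcp_rot: [3.142, 0.0, -3.053]
ft_force: [0.2, 0.4, -0.9]
opening: 0.55
grip_force: 0.0
```

Emit:
carry_out:
  series:
    - [0,0,0.3,0]
    - [0,0,0.6,0]
    - [0,0,0.8,0]
    - [0,-0.6,0.3,0]
    - [0,-0.9,0,0]

```text
t: 49.4
eef_pos: [603.5, 2.2, 120.9]
tcp_rot: [-3.141, 0.006, -3.05]
ft_force: [0.9, 0.3, -0.3]
opening: 0.547
grip_force: 0.0
```

Emit:
carry_out:
  series:
    - [-0.5,-0.75,0.1,0]
    - [-0.5,-0.75,0.1,0]
    - [-0.5,-0.75,0.1,0]
    - [-0.5,-0.75,0.1,0]
    - [-0.5,-0.75,0.1,0]
  fingers: -0.6

```text
t: 49.9
eef_pos: [476.1, -187.3, 143.2]
tcp_rot: [-3.141, 0.001, -3.053]
ft_force: [1.2, -1.1, 0.2]
opening: 0.796
grip_force: 0.0
```

Emit:
carry_out:
  series:
    - [-0.4,-0.7,0,0]
    - [-0.3,-0.2,0,0]
    - [0,0,0,0]
    - [0,0,0,0]
    - [0,0,0,0]

```text
t: 50.4
eef_pos: [442.9, -230.4, 142.3]
tcp_rot: [-3.141, 0.001, -3.052]
ft_force: [-0.4, 0.5, 0.2]
opening: 0.798
grip_force: 0.0
```

```bash
python3 chk.py
python3 - <<'E'
from h import *
import pickle
w=env.calibration('wrist');im=snap('wrist');pickle.dump((w,im),open('w10.pkl','wb'))
u,v=proj(w,[333,-232,30]);u,v=int(u),int(v);print(u,v)
c=np.zeros((240,320,3),np.uint8);y0=max(0,v-120);x0=max(0,u-160);p=im[y0:y0+240,x0:x0+320];c[:p.shape[0],:p.shape[1]]=p;print(x0,y0)
s=snap('side');sc=snap('scene');r=lambda a:cv2.resize(a,(280,240),interpolation=cv2.INTER_CUBIC)
cv2.imwrite('pics/last.png',np.vstack([np.hstack([c,r(sc[170:266,310:422])]),np.hstack([cv2.resize(sc[270:390,320:440],(320,320),interpolation=cv2.INTER_CUBIC),cv2.resize(s[255:335,220:290],(280,320),interpolation=cv2.INTER_CUBIC)])])[:,:,::-1])
E
```

```text
50.4 [ 442.9 -230.4  142.3] [-3.141e+00  1.000e-03 -3.052e+00] F [-0.4  0.5  0.2] op 0.798 g 0.0
scene round_a [((413.3, 327.4, 0.94), array([446., 128.])), ((363.2, 215.0, 0.65), array([ 332., -228.])), ((396.0, 306.0, 0.56), array([443.,  57.]))]
scene square_a [((350.4, 342.5, 0.72), array([600.,  73.])), ((395.6, 305.9, 0.59), array([444.,  56.]))]
scene oblong_a [((235.7, 150.3, 0.74), array([ 509., -662.])), ((372.9, 326.2, 0.58), array([527.,  69.]))]
side round_a [((260.0, 298.5, 0.84), array([ 333., -246.]))]
side square_a [((335.6, 216.7, 0.51), array([591.,  93.]))]
side oblong_a [((296.0, 392.0, 0.96), array([ 418., -569.])), ((317.0, 217.2, 0.71), array([529.,  96.])), ((337.6, 430.4, 0.63), array([ 510., -685.]))]
wrist round_a [((331.2, 68.5, 0.74), array([ 326., -233.]))]
wrist square_a [((639.0, 286.8, 0.68), array([474.,  41.]))]
wrist oblong_a []
332 78
172 0
```

View pics/last.png

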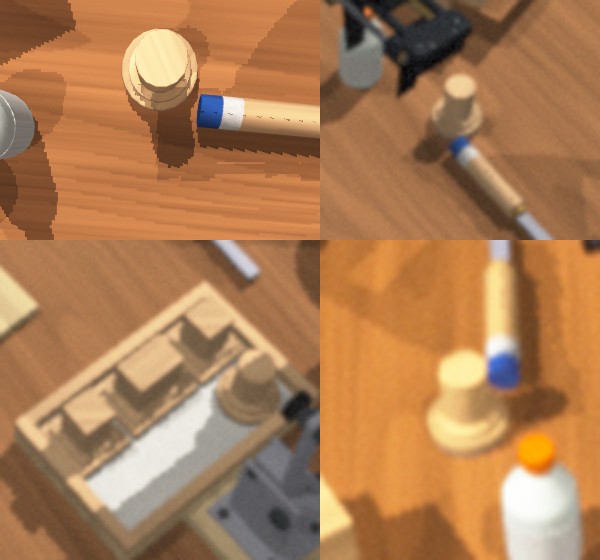

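Everything in the tray looks good: three blocks in a row and one round. Round 1 stands upright at wrist (331,58) by the end of the chisel. I'll compute its position.

Run:
```python
from h import *
import pickle
np.set_printoptions(suppress=True,precision=1)
w,im=pickle.load(open('w10.pkl','rb'))
print('top',onz(w,331.5,58,64),'foot',onz(w,332,69,14),'chisel end',onz(w,371,112,12),onz(w,372,96,20))
print('board now', end=' ');snap('scene');print(find('scene','board'),find('scene','glue_bottle'),find('scene','brush_mug'),find('scene','mallet'))
```

```text
top [ 324.6 -234.4   64. ] foot [ 324.2 -232.9   14. ] chisel end [ 352.8 -199.    12. ] [ 341.5 -200.5   20. ]
board now [(294.0, 285.8, 0.83)] [(326.6, 193.6, 0.86)] [(291.6, 185.2, 0.85)] [(223.2, 220.7, 0.83), (361.9, 212.8, 0.36)]
```

Emit:
carry_out:
  series:
    - [-0.5,-0.01,-0.25,0]
    - [-0.5,-0.01,-0.25,0]
    - [-0.5,-0.01,-0.25,0]
    - [-0.5,-0.01,-0.25,0]
    - [-0.3,-0.02,-0.25,0]
  fingers: -0.4

```text
t: 51.9
eef_pos: [325.8, -233.7, 79.1]
tcp_rot: [3.141, -0.0, -3.054]
ft_force: [0.0, -1.1, 0.1]
opening: 0.7
grip_force: 0.0
```

Emit:
carry_out:
  series:
    - [0,0,-0.1,0]
    - [0,0,0,0]
    - [0,0,0,0]
    - [0,0,0,0]
    - [0,0,0,0]

```text
t: 52.4
eef_pos: [327.7, -234.1, 74.6]
tcp_rot: [-3.141, 0.001, -3.053]
ft_force: [0.9, -0.3, -0.6]
opening: 0.699
grip_force: 0.0
```

Run:
```python
import st
from h import *
w=env.calibration('wrist');snap('wrist');x,y,z=env.state()['eef_pos'];print(env.state()['joints'].round(2),find('wrist','round_a'),[proj(w,[325,-233.5,q]).round(1).tolist() for q in(14,35,64)],'tip',proj(w,[x,y,z+32]).round(1))
```

```text
52.4 [ 327.7 -234.1   74.6] [-3.141e+00  1.000e-03 -3.053e+00] F [ 0.9 -0.3 -0.6] op 0.699 g 0.0
[-0.78  0.36  2.2   0.    0.58 -2.44] [(321.7, 236.1, 0.84)] [[322.1, 235.9], [322.1, 244.4], [322.1, 258.7]] tip [320.4 292.9]
```

Emit:
carry_out:
  series:
    - [-0.04,0.01,-0.4,0]
    - [0,0,-0.4,0]
    - [0,0,-0.4,0]
    - [0,0,-0.3,0]
    - [0,0,-0.06,0]

```text
t: 53.0
eef_pos: [324.9, -233.1, -4.7]
tcp_rot: [3.14, -0.001, -3.053]
ft_force: [-0.2, -0.3, -0.2]
opening: 0.698
grip_force: 0.0
```

Emit:
carry_out:
  series:
    - [0,0,0,0]
    - [0,0,0,0]
    - [0,0,0,0]
    - [0,0,0,0]
    - [0,0,0,0]

```text
t: 53.5
eef_pos: [325.3, -233.6, -3.3]
tcp_rot: [-3.141, 0.0, -3.053]
ft_force: [-0.4, -0.3, -0.5]
opening: 0.701
grip_force: 0.0
```

Emit:
carry_out:
  series:
    - [0,0,0,0]
    - [0,0,0,0]
    - [0,0,0,0]
    - [0,0,0,0]
    - [0,0,0,0]
  fingers: 0.4

```text
t: 54.0
eef_pos: [325.2, -233.5, -3.7]
tcp_rot: [3.142, 0.0, -3.053]
ft_force: [-0.2, -0.1, -0.2]
opening: 0.367
grip_force: 30.0
```

Emit:
carry_out:
  series:
    - [0,0,0,0]
    - [0,0,0,0]
    - [0,0,0,0]
    - [0,0,0,0]
    - [0,0,0,0]

```text
t: 54.5
eef_pos: [325.2, -233.5, -3.6]
tcp_rot: [3.141, -0.0, -3.053]
ft_force: [-0.6, -0.4, -1.6]
opening: 0.361
grip_force: 30.0
```

Emit:
carry_out:
  series:
    - [0,0,0.7,0]
    - [0,0,0.8,0]
    - [0,0,0.7,0]
    - [0.6,0.7,0,0]
    - [0.6,0.7,0,0]

```text
t: 55.0
eef_pos: [386.0, -163.7, 107.6]
tcp_rot: [-3.14, 0.002, -3.057]
ft_force: [0.5, -0.4, -0.2]
opening: 0.365
grip_force: 30.0
```

Emit:
carry_out:
  series:
    - [0.6,0.7,0,0]
    - [0.6,0.7,0,0]
    - [0.6,0.7,0,0]
    - [0.6,0.7,0,0]
    - [0.6,0.7,0,0]

```text
t: 55.5
eef_pos: [536.0, 13.4, 106.3]
tcp_rot: [3.141, -0.0, -3.053]
ft_force: [0.8, -1.3, -1.1]
opening: 0.364
grip_force: 30.0
```

Emit:
carry_out:
  series:
    - [0.6,0.75,0,0]
    - [0.54,0.75,0,0]
    - [0,0.8,0,0]
    - [0,0.24,0,0]
    - [0,0,0,0]

```text
t: 56.0
eef_pos: [591.6, 139.8, 105.9]
tcp_rot: [3.142, -0.001, -3.051]
ft_force: [0.3, -0.9, -1.1]
opening: 0.366
grip_force: 30.0
```

Run:
```python
import st
from h import *
w=env.calibration('wrist');im=snap('wrist')
for l in('round_a','square_a','oblong_a'): print(l,[(r,onz(w,r[0],r[1],50)[:2].round(1)) for r in find('wrist',l)])
```

```text
56.0 [591.6 139.8 105.9] [ 3.142e+00 -1.000e-03 -3.051e+00] F [ 0.3 -0.9 -1.1] op 0.366 g 30.000095665454865
round_a [((321.3, 270.6, 0.94), array([612. , 142.1])), ((319.1, 27.6, 0.56), array([461.8, 127.1]))]
square_a [((219.5, 30.7, 0.98), array([468.7,  69. ])), ((229.6, 238.1, 0.79), array([594.6,  78.7]))]
oblong_a [((222.5, 127.6, 0.67), array([523.5,  72.1]))]
```

Emit:
carry_out:
  series:
    - [0.01,-0.02,-0.5,0]
    - [0,0,-0.5,0]
    - [0,0,-0.5,0]
    - [0,0,-0.2,0]
    - [0,0,-0.08,0]

```text
t: 56.7
eef_pos: [592.5, 136.5, 16.7]
tcp_rot: [-3.142, -0.001, -3.054]
ft_force: [-0.2, -0.1, -0.6]
opening: 0.363
grip_force: 30.0
```

Emit:
carry_out:
  series:
    - [0,0,-0.02,0]
    - [0,0,0,0]
    - [0,0,0,0]
    - [0,0,0,0]
    - [0,0,0,0]

```text
t: 57.2
eef_pos: [592.8, 137.6, 16.8]
tcp_rot: [3.141, 0.001, -3.053]
ft_force: [0.4, -0.1, -1.0]
opening: 0.362
grip_force: 30.0
```

Emit:
carry_out:
  series:
    - [0,0,-0.02,0]
    - [0,0,0,0]
    - [0,0,0,0]
    - [0,0,0,0]
    - [0,0,0,0]
  fingers: -0.1

```text
t: 57.7
eef_pos: [592.7, 137.5, 15.3]
tcp_rot: [3.142, -0.0, -3.053]
ft_force: [1.4, 0.4, -0.3]
opening: 0.548
grip_force: 0.0
```

Emit:
carry_out:
  series:
    - [0,0,0.3,0]
    - [0,0,0.6,0]
    - [0,0,0.8,0]
    - [0,-0.6,0.6,0]
    - [0,-0.9,0,0]

```text
t: 58.2
eef_pos: [594.6, 63.3, 135.7]
tcp_rot: [-3.141, 0.008, -3.05]
ft_force: [0.4, -1.0, -0.2]
opening: 0.553
grip_force: 0.0
```

Emit:
carry_out:
  series:
    - [0.1,-0.7,0,-0.99]
    - [0.1,-0.7,0,-0.99]
    - [0.1,-0.7,0,-0.99]
    - [0.1,-0.7,0,-0.99]
    - [0.1,-0.7,0,-0.99]
  fingers: -0.6

```text
t: 58.7
eef_pos: [617.8, -114.0, 131.7]
tcp_rot: [3.141, 0.001, 2.707]
ft_force: [0.7, 0.5, 0.2]
opening: 0.794
grip_force: 0.0
```

```bash
python3 chk.py
python3 - <<'E'
from h import *
import pickle
np.set_printoptions(suppress=True,precision=1)
w2,im=pickle.load(open('w2.pkl','rb'));sc=env.calibration('scene');sd=env.calibration('side')
print('foot',tri([ray(w2,390,168),ray(sc,432,333)]),tri([ray(w2,390,168),ray(sc,434,333),ray(sd,304,180)]))
for r in find('scene','board')+find('side','board'): print(r)
for c in('scene','side'): 
  for l in('clamp_foot','clamp_handle'): print(c,l,find(c,l))
s=cv2.imread('pics/scene0.png');g=cv2.cvtColor(s,cv2.COLOR_BGR2GRAY)
print(np.argwhere(g[322:350,420:450]<45).mean(0)+[322,420])
ww=cv2.imread('pics/w2.png').max(2);m=ww[145:200,370:410]<45;print(np.argwhere(m).mean(0)+[145,370],np.argwhere(m).min(0)+[145,370],np.argwhere(m).max(0)+[145,370])
E
```

```text
58.7 [ 617.8 -114.   131.7] [3.141e+00 1.000e-03 2.707e+00] F [0.7 0.5 0.2] op 0.794 g 0.0
scene round_a [((368.7, 359.7, 0.65), array([590., 134.])), ((414.6, 324.9, 0.55), array([439., 125.])), ((372.5, 327.8, 0.51), array([531.,  72.]))]
scene square_a [((396.2, 307.9, 0.72), array([446.,  61.])), ((351.8, 341.2, 0.56), array([595.,  72.]))]
scene oblong_a [((268.5, 154.2, 0.8), array([ 431., -590.])), ((234.9, 152.5, 0.59), array([ 516., -655.]))]
side round_a [((291.1, 205.1, 0.52), array([447., 168.])), ((335.8, 201.3, 0.51), array([601., 173.]))]
side square_a [((294.9, 218.8, 0.52), array([455.,  96.]))]
side oblong_a [((297.6, 394.6, 0.83), array([ 421., -577.])), ((335.6, 428.3, 0.63), array([ 506., -679.])), ((305.3, 200.7, 0.63), array([497., 187.])), ((315.7, 222.4, 0.56), array([523.,  71.]))]
wrist round_a []
wrist square_a [((558.2, 96.1, 0.57), array([601.,  84.]))]
wrist oblong_a [((513.1, 27.1, 0.91), array([545.,  68.])), ((494.5, 100.6, 0.69), array([585.,  42.]))]
foot [513.8 216.5 225.8] [498.  205.2 137.3]
(288.1, 285.0, 0.77)
(353.2, 277.1, 0.89)
scene clamp_foot [(430.1, 330.7, 0.64), (369.9, 359.4, 0.3)]
scene clamp_handle [(453.0, 371.6, 0.87)]
side clamp_foot []
side clamp_handle [(301.9, 145.4, 0.53), (336.2, 202.3, 0.36)]
[332.6 430.8]
[167.1 389.6] [152 378] [183 406]
```

The clamp's foot is at jig y of about 115, clear of the gripper body. Now aligning over the board's batten (yaw 96.2°).

Emit:
carry_out:
  series:
    - [0.04,-0.19,-0.2,-0.98]
    - [0.04,-0.19,-0.2,-0.98]
    - [0.04,-0.19,-0.2,-0.98]
    - [0.04,-0.19,-0.2,-0.98]
    - [0.04,-0.19,0,-0.98]
  fingers: -0.5

```text
t: 60.1
eef_pos: [627.1, -160.2, 88.9]
tcp_rot: [-3.14, -0.002, 2.194]
ft_force: [0.0, -0.2, 0.4]
opening: 0.752
grip_force: 0.0
```

Emit:
carry_out:
  series:
    - [0,0,0,-0.98]
    - [0,0,0,-0.98]
    - [0,0,0,-0.98]
    - [0,0,0,-0.98]
    - [0,0,0,-0.98]

```text
t: 60.6
eef_pos: [627.7, -160.1, 90.3]
tcp_rot: [3.142, -0.0, 1.681]
ft_force: [-0.2, -0.2, -0.9]
opening: 0.75
grip_force: 0.0
```

Emit:
carry_out:
  series:
    - [0,0,0,0]
    - [0,0,0,0]
    - [0,0,0,0]
    - [0,0,0,0]
    - [0,0,0,0]

```text
t: 61.1
eef_pos: [627.7, -160.0, 90.4]
tcp_rot: [3.141, 0.0, 1.686]
ft_force: [0.1, -0.4, -0.6]
opening: 0.751
grip_force: 0.0
```

Run:
```python
import st
from h import *
np.set_printoptions(suppress=True,precision=1)
w=env.calibration('wrist');im=snap('wrist','w11.png')
# batten: dark brown smooth region, fit rectangle on the plane z=38 by rectifying 1 px/mm
gx,gy=np.meshgrid(np.arange(540,720),np.arange(-290,-20));
def rect(z):
    K=np.array(w['K']);P=np.array(w['pose']);p=np.stack([gx,gy,np.full_like(gx,z)],-1)-P[:3,3]
    q=p@P[:3,:3]@K.T;return cv2.remap(im,(q[...,0]/q[...,2]).astype('f4'),(q[...,1]/q[...,2]).astype('f4'),cv2.INTER_LINEAR)
hs=cv2.cvtColor(rect(14),cv2.COLOR_RGB2HSV);b=((hs[...,2]>190)&(hs[...,1]<130)&(hs[...,0]>15)).astype('u1')
c=max(cv2.findContours(b,0,2)[0],key=cv2.contourArea);r=cv2.minAreaRect(c);print('board',np.array(r[0])+[540,-290],r[1:],b.sum())
e=[find('wrist','board'),proj(w,[627.5,-161,14])];print(e)
```

```text
61.1 [ 627.7 -160.    90.4] [3.141 0.    1.686] F [ 0.1 -0.4 -0.6] op 0.751 g 0.0
board [ 624.8 -147.8] ((126.21495056152344, 178.51429748535156), 6.556946277618408) 15326
[[(318.4, 202.1, 0.72)], array([318.9, 237.8])]
```

The board fit (126.2 mm wide, 6.56°, centre about (627,-161)) agrees with my earlier values. Descending onto the batten.

Emit:
carry_out:
  series:
    - [-0.01,-0.02,-0.6,0]
    - [0,0,-0.6,0]
    - [0,0,-0.5,0]
    - [0,0,-0.3,0]
    - [0,0,-0.08,0]

```text
t: 61.7
eef_pos: [626.6, -160.8, -15.1]
tcp_rot: [-3.14, -0.001, 1.685]
ft_force: [-0.0, 0.6, -0.0]
opening: 0.749
grip_force: 0.0
```

Emit:
carry_out:
  series:
    - [0,0,0,0]
    - [0,0,0,0]
    - [0,0,0,0]
    - [0,0,0,0]
    - [0,0,0,0]
  fingers: 0.5

```text
t: 62.2
eef_pos: [627.4, -161.1, -13.1]
tcp_rot: [3.141, 0.0, 1.685]
ft_force: [-3.6, -0.6, 1.9]
opening: 0.387
grip_force: 1.6
```

Emit:
carry_out:
  series:
    - [0,0,0,0]
    - [0,0,0,0]
    - [0,0,0,0]
    - [0,0,0,0]
    - [0,0,0,0]

```text
t: 62.7
eef_pos: [627.0, -161.0, -13.2]
tcp_rot: [-3.141, -0.0, 1.685]
ft_force: [-4.1, 0.1, 5.8]
opening: 0.334
grip_force: 30.0
```

Gripped at 32 mm. Lifting, and turning by 88.4° well before reaching the clamp.

Emit:
carry_out:
  series:
    - [0,0,0.5,0]
    - [0,0,0.9,0.98]
    - [0,0,0.9,0.98]
    - [0,0,0.6,0.98]
    - [0,0,0,0.98]

```text
t: 63.2
eef_pos: [629.0, -161.6, 135.8]
tcp_rot: [3.137, 0.005, 2.1]
ft_force: [-0.3, 0.1, -3.3]
opening: 0.332
grip_force: 30.0
```

Emit:
carry_out:
  series:
    - [-0.4,0.4,0,0.98]
    - [-0.4,0.4,0,0.98]
    - [-0.4,0.4,0,0.98]
    - [-0.4,0.4,0,0.98]
    - [-0.4,0.4,0,0.98]

```text
t: 63.7
eef_pos: [526.2, -60.2, 131.0]
tcp_rot: [3.142, -0.0, 2.613]
ft_force: [-0.2, 0.6, -3.5]
opening: 0.335
grip_force: 30.0
```

Emit:
carry_out:
  series:
    - [0,0.4,0,0.98]
    - [0,0.4,0,0.98]
    - [0,0.4,0,0.98]
    - [0,0.3,0,0.98]
    - [0,0.2,0,0.98]

```text
t: 64.2
eef_pos: [527.0, 25.1, 131.1]
tcp_rot: [3.141, -0.0, 3.127]
ft_force: [0.9, 1.0, -3.1]
opening: 0.337
grip_force: 30.0
```

Emit:
carry_out:
  series:
    - [0,0,0,0.98]
    - [0,0,0,0]
    - [0,0,0,0]
    - [0,0,0,0]
    - [0,0,0,0]

```text
t: 64.7
eef_pos: [527.2, 23.8, 131.3]
tcp_rot: [3.141, -0.0, -3.06]
ft_force: [0.3, -1.0, -3.6]
opening: 0.333
grip_force: 30.0
```

Emit:
carry_out:
  series:
    - [-0.06,0.5,0,0]
    - [0,0.5,0,0]
    - [0,0.4,-0.2,0]
    - [0,0.08,-0.3,0]
    - [0,0,0,0]

```text
t: 65.2
eef_pos: [523.3, 98.5, 105.0]
tcp_rot: [3.141, -0.003, -3.058]
ft_force: [-0.3, -0.1, -2.7]
opening: 0.334
grip_force: 30.0
```

Emit:
carry_out:
  series:
    - [0,0,-0.3,0]
    - [0,0,-0.2,0]
    - [0,0,-0.1,0]
    - [0,0,0,0]
    - [0,0,0,0]

```text
t: 65.7
eef_pos: [524.5, 97.8, 76.7]
tcp_rot: [3.142, 0.0, -3.059]
ft_force: [0.6, 0.1, -3.5]
opening: 0.332
grip_force: 30.0
```

Emit:
carry_out:
  series:
    - [0,0,-0.06,0]
    - [0,0,-0.04,0]
    - [0,0,-0.02,0]
    - [0,0,0,0]
    - [0,0,0,0]

```text
t: 66.2
eef_pos: [524.3, 98.0, 70.4]
tcp_rot: [3.142, 0.0, -3.058]
ft_force: [0.1, 1.1, -2.8]
opening: 0.337
grip_force: 30.0
```

Emit:
carry_out:
  series:
    - [0,0,-0.02,0]
    - [0,0,-0.01,0]
    - [0,0,0,0]
    - [0,0,0,0]
    - [0,0,0,0]

```text
t: 66.7
eef_pos: [524.2, 98.0, 68.9]
tcp_rot: [3.141, 0.0, -3.059]
ft_force: [0.8, 1.0, -2.8]
opening: 0.337
grip_force: 30.0
```

Emit:
carry_out:
  series:
    - [0,0,-0.02,0]
    - [0,0,0,0]
    - [0,0,0,0]
    - [0,0,0,0]
    - [0,0,0,0]

```text
t: 67.2
eef_pos: [524.3, 98.0, 68.7]
tcp_rot: [3.142, 0.001, -3.058]
ft_force: [-3.4, -0.1, 8.2]
opening: 0.337
grip_force: 30.0
```

Emit:
carry_out:
  series:
    - [0,0,0,0]
    - [0,0,0,0]
    - [0,0,0,0]
    - [0,0,0,0]
    - [0,0,0,0]
  fingers: -0.1

```text
t: 67.7
eef_pos: [524.2, 98.0, 67.8]
tcp_rot: [3.142, -0.0, -3.058]
ft_force: [1.2, -0.2, -0.6]
opening: 0.545
grip_force: 0.0
```

Emit:
carry_out:
  series:
    - [0,0,0.2,0]
    - [0,0,0.4,0]
    - [0,0,0.6,0]
    - [0,-0.4,0.6,0]
    - [0,-0.8,0.4,0]

```text
t: 68.2
eef_pos: [524.6, 38.8, 180.6]
tcp_rot: [3.142, 0.003, -3.056]
ft_force: [1.1, -0.5, 0.1]
opening: 0.547
grip_force: 0.0
```

Emit:
carry_out:
  series:
    - [0.4,-0.7,0.4,0]
    - [0.4,-0.7,0.4,0]
    - [0.4,-0.4,0.4,0]
    - [0,0,0,0]
    - [0,0,0,0]
  fingers: 1

```text
t: 68.7
eef_pos: [583.8, -52.1, 238.0]
tcp_rot: [3.141, -0.0, -3.059]
ft_force: [-0.4, -0.1, -0.4]
opening: 0.19
grip_force: 0.0
```

```bash
cat > bd.py <<'E'
import st
from h import *
np.set_printoptions(suppress=True,precision=1)
def fit(c,zs,save=None):
    cal=env.calibration(c);im=snap(c,save);gx,gy=np.meshgrid(np.arange(360,690),np.arange(-20,220))
    for z in zs:
        K=np.array(cal['K']);P=np.array(cal['pose']);p=np.stack([gx,gy,np.full_like(gx,z)],-1)-P[:3,3];q=p@P[:3,:3]@K.T
        R=cv2.remap(im,(q[...,0]/q[...,2]).astype('f4'),(q[...,1]/q[...,2]).astype('f4'),cv2.INTER_LINEAR)
        hs=cv2.cvtColor(R,cv2.COLOR_RGB2HSV);b=((hs[...,2]>190)&(hs[...,1]<130)&(hs[...,0]>15)).astype('u1')
        b=cv2.morphologyEx(b,cv2.MORPH_OPEN,np.ones((5,5)))
        k=max(cv2.findContours(b,0,2)[0],key=cv2.contourArea);r=cv2.minAreaRect(k);print(c,z,np.array(r[0])+[360,-20],np.array(r[1]),r[2])
fit('wrist',(96,),'wb.png');fit('scene',(96,),'sb.png');fit('side',(96,),'sdb.png')
for c in('wrist','scene','side'): print(c,find(c,'board'),proj(env.calibration(c),[524.3,98,100]))
E
python3 bd.py
```

```text
68.7 [583.8 -52.1 238. ] [ 3.141 -0.    -3.059] F [-0.4 -0.1 -0.4] op 0.19 g 0.0
wrist 96 [524.3  88.2] [211.1 153.1] 4.5739216804504395
scene 96 [523.1  96.6] [206.8 127.8] 4.573921203613281
side 96 [511.7 100.5] [233.7 232.2] 4.513988018035889
wrist [(502.2, 149.9, 0.59)] [503.9 162.4]
scene [(383.7, 324.7, 0.83), (222.7, 222.1, 0.58)] [384.3 321. ]
side [(314.5, 203.2, 0.61)] [315.2 200.8]
```

The board fits in the scene view: centre (523,97), 4.6°, apparent size 207×128 at z=96, so it is level and on the plinth tops. Next is the handle: shut fingers, over the arm at a safe height, then above the grip.

Emit:
carry_out:
  series:
    - [0,0,0.5,0]
    - [-0.2,0.85,0,0]
    - [-0.2,0.85,0,0]
    - [-0.2,0.85,0,0]
    - [-0.2,0.85,0,0]

```text
t: 69.5
eef_pos: [543.3, 119.8, 262.8]
tcp_rot: [3.141, -0.0, -3.058]
ft_force: [0.8, 0.6, 1.1]
opening: 0.002
grip_force: 0.0
```

Emit:
carry_out:
  series:
    - [-0.2,0.85,0,0]
    - [-0.2,0.85,0,0]
    - [-0.2,0.85,0,0]
    - [-0.16,0.85,0,0]
    - [0,0.37,0,0]

```text
t: 70.0
eef_pos: [504.6, 309.7, 262.8]
tcp_rot: [3.141, -0.0, -3.055]
ft_force: [0.3, -0.8, -1.0]
opening: 0.004
grip_force: 0.0
```

Emit:
carry_out:
  series:
    - [0,0,0,0]
    - [0,0,0,0]
    - [0,0,0,0]
    - [0,0,0,0]
    - [0,0,0,0]

```text
t: 70.5
eef_pos: [506.5, 305.6, 263.0]
tcp_rot: [3.142, 0.0, -3.06]
ft_force: [-0.0, -0.8, -0.2]
opening: 0.005
grip_force: 0.0
```

Run:
```python
import st
from h import *
w=env.calibration('wrist');im=snap('wrist','wh.png')
print(find('wrist','clamp_handle'),find('wrist','handle_press'))
for s in(85,130,175):
    t=np.radians(55);y=150+s*np.cos(t)-11*np.sin(t);z=100+s*np.sin(t)+11*np.cos(t);P=[524-.0872*y,101+.9962*y,z];u=proj(w,P);print(s,np.round(P,1),u.round(1))
# black rubber pixels in scene picture, excluding arm? use start picture vs model
sc=env.calibration('scene');s0=cv2.imread('pics/scene0.png').max(2)
m=(s0[360:392,435:490]<60);c=np.argwhere(m)+[360,435];print('black',c.mean(0)[::-1],c[:,1].min(),c[:,1].max())
for s in(85,130,175):
    t=np.radians(55);y=150+s*np.cos(t);z=100+s*np.sin(t);print(s,proj(sc,[524-.0872*y,101+.9962*y,z]).round(1))
```

```text
70.5 [506.5 305.6 263. ] [ 3.142  0.    -3.06 ] F [-0.  -0.8 -0.2] op 0.005 g 0.0
[(325.0, 236.5, 0.9)] [(326.9, 239.4, 0.98)]
85 [507.5 290.  175.9] [300. 230.]
130 [505.2 315.7 212.8] [336.3 243.2]
175 [503.  341.4 249.7] [384.  260.7]
black [466.66453674 373.92332268] 448 483
85 [455.2 373.1]
130 [469.1 375.5]
175 [484.  378.1]
```

The handle model matches both views (grip centre (467,374) against a predicted (469,375)). I'll go down to just above the grip, then follow the arc.

Emit:
carry_out:
  series:
    - [0,0,-0.5,0]
    - [0,0,-0.5,0]
    - [0,0.02,-0.5,0]
    - [0,0,0,0]
    - [0,0,0,0]

```text
t: 71.15
eef_pos: [506.4, 307.5, 188.4]
tcp_rot: [3.142, -0.0, -3.059]
ft_force: [0.7, -0.1, 0.2]
opening: 0.006
grip_force: 0.0
```

Emit:
carry_out:
  series:
    - [-0.02,0.14,-0.13,0]
    - [-0.02,0.14,-0.13,0]
    - [-0.01,0.14,-0.13,0]
    - [-0.01,0.14,-0.13,0]
    - [0,0,0,0]

```text
t: 71.65
eef_pos: [503.0, 336.5, 161.7]
tcp_rot: [3.141, 0.0, -3.058]
ft_force: [-0.4, -0.6, 3.8]
opening: 0.005
grip_force: 1.8
```

The handle is giving with 3.8 N. Continuing along the arc.

Emit:
carry_out:
  series:
    - [-0.01,0.2,-0.27,0]
    - [-0.01,0.2,-0.27,0]
    - [-0.01,0.13,-0.33,0]
    - [-0.01,0.13,-0.33,0]
    - [0,0,0,0]

```text
t: 72.15
eef_pos: [500.7, 369.1, 100.6]
tcp_rot: [-3.141, -0.001, -3.058]
ft_force: [-0.7, 0.6, 4.8]
opening: 0.008
grip_force: 2.1
```

Emit:
carry_out:
  series:
    - [0,0.03,-0.16,0]
    - [0,0.03,-0.16,0]
    - [0,0,-0.1,0]
    - [0,0,0,0]
    - [0,0,0,0]

```text
t: 72.65
eef_pos: [501.3, 371.6, 81.6]
tcp_rot: [3.141, 0.001, -3.058]
ft_force: [0.2, 1.3, 2.8]
opening: 0.009
grip_force: 1.0
```

Emit:
carry_out:
  series:
    - [0,0,-0.04,0]
    - [0,0,-0.02,0]
    - [0,0,0,0]
    - [0,0,0,0]
    - [0,0,0,0]

```text
t: 73.15
eef_pos: [501.4, 371.9, 79.1]
tcp_rot: [3.14, 0.001, -3.059]
ft_force: [-2.1, 2.6, 8.3]
opening: 0.005
grip_force: 4.2
```

Emit:
carry_out:
  series:
    - [0,0,-0.02,0]
    - [0,0,-0.01,0]
    - [0,0,0,0]
    - [0,0,0,0]
    - [0,0,0,0]

```text
t: 73.65
eef_pos: [501.4, 371.9, 78.0]
tcp_rot: [3.14, 0.001, -3.059]
ft_force: [-4.5, 2.5, 12.4]
opening: 0.003
grip_force: 6.1
```

Emit:
carry_out:
  series:
    - [0,0,-0.02,0]
    - [0,0,-0.01,0]
    - [0,0,0,0]
    - [0,0,0,0]
    - [0,0,0,0]

```text
t: 74.15
eef_pos: [501.4, 372.0, 76.7]
tcp_rot: [3.14, 0.002, -3.059]
ft_force: [-3.6, 1.6, 13.9]
opening: 0.009
grip_force: 7.0
```

Emit:
carry_out:
  series:
    - [0,0,-0.02,0]
    - [0,0,0,0]
    - [0,0,0,0]
    - [0,0,0,0]
    - [0,0,0,0]

```text
t: 74.65
eef_pos: [501.5, 372.1, 75.9]
tcp_rot: [3.14, 0.002, -3.059]
ft_force: [-4.9, 1.7, 14.5]
opening: 0.004
grip_force: 7.5
```

Emit:
carry_out:
  series:
    - [0,0,-0.02,0]
    - [0,0,-0.01,0]
    - [0,0,0,0]
    - [0,0,0,0]
    - [0,0,0,0]

```text
t: 75.15
eef_pos: [501.5, 372.2, 75.1]
tcp_rot: [3.14, 0.002, -3.059]
ft_force: [-6.1, 0.8, 22.7]
opening: 0.003
grip_force: 11.3
```

Emit:
carry_out:
  series:
    - [0,0,-0.02,0]
    - [0,0,0,0]
    - [0,0,0,0]
    - [0,0,0,0]
    - [0,0,0,0]

```text
t: 75.65
eef_pos: [501.6, 372.2, 74.8]
tcp_rot: [3.139, 0.003, -3.059]
ft_force: [-8.6, -0.0, 28.8]
opening: 0.004
grip_force: 14.4
```

The stiffness has jumped, so the end stop is reached. I'll ease off and see whether the catch holds.

Emit:
carry_out:
  series:
    - [0,0,0.1,0]
    - [0,0,0.1,0]
    - [0,0,0,0]
    - [0,0,0,0]
    - [0,0,0,0]

```text
t: 76.15
eef_pos: [501.0, 371.2, 80.8]
tcp_rot: [-3.141, -0.001, -3.059]
ft_force: [0.2, 0.0, 0.1]
opening: 0.002
grip_force: 0.0
```

Emit:
carry_out:
  series:
    - [0,0,0.6,0]
    - [0,0,0.8,0]
    - [0,0,0.8,0]
    - [0,0,0.8,0]
    - [0,0,0.5,0]

```text
t: 76.65
eef_pos: [501.5, 371.6, 259.1]
tcp_rot: [3.14, 0.002, -3.059]
ft_force: [-0.2, -0.0, 0.4]
opening: 0.002
grip_force: 0.0
```

Emit:
carry_out:
  series:
    - [-0.3,0.7,0.2,0]
    - [-0.3,0.7,0,0]
    - [-0.3,0.5,0,0]
    - [0,0,0,0]
    - [0,0,0,0]

```text
t: 77.15
eef_pos: [455.9, 466.5, 265.7]
tcp_rot: [-3.141, -0.001, -3.057]
ft_force: [0.0, 0.0, -0.6]
opening: 0.007
grip_force: 0.0
```

Run:
```python
import st
from h import *
for c in('scene','side','wrist'):
    snap(c,'end_'+c+'.png');cal=env.calibration(c)
    for l in('clamp_handle','handle_press','clamp_foot','board'): print(c,l,find(c,l))
    pt=lambda th,s:[524-.0872*(150+s*np.cos(th)),101+.9962*(150+s*np.cos(th)),100+s*np.sin(th)]
    print('  level',proj(cal,pt(0,130)).round(1),'up',proj(cal,pt(.96,130)).round(1),'foot closed',proj(cal,[524,101,125]).round(1))
```

```text
77.15 [455.9 466.5 265.7] [-3.141e+00 -1.000e-03 -3.057e+00] F [ 0.   0.  -0.6] op 0.007 g 0.0
scene clamp_handle [(461.1, 397.3, 0.7)]
scene handle_press [(457.4, 397.5, 0.85)]
scene clamp_foot []
scene board []
  level [476.8 414.3] up [469.  375.5] foot closed [386.5 316.9]
side clamp_handle [(303.2, 158.4, 0.54)]
side handle_press [(303.0, 157.4, 0.6)]
side clamp_foot []
side board [(315.8, 204.5, 0.57)]
  level [301.7 151.6] up [303.4 134.9] foot closed [315.  194.2]
wrist clamp_handle [(170.4, 249.6, 0.96)]
wrist handle_press [(172.5, 250.7, 0.76)]
wrist clamp_foot []
wrist board [(7.7, 272.5, 0.89)]
  level [228.  246.8] up [115.2 289.6] foot closed [-87.7 255.9]
```

```bash
python3 - <<'E'
from h import *
im=snap('scene');sc=env.calibration('scene');sd=env.calibration('side');im2=snap('side')
def dark(i,cal,th):
    out=[]
    for s in range(60,190,10):
        y=150+s*np.cos(th);u,v=proj(cal,[524-.0872*y,101+.9962*y,100+s*np.sin(th)]).round().astype(int);out.append(int(i[v,u].max()))
    return out
for th in(0,.1,.2,.4,.96): print(th,dark(im,sc,th),dark(im2,sd,th))
y=np.arange(-60,61,20);print('foot area dark',[[int(im[tuple(proj(sc,[524+a,101,z]).round().astype(int)[::-1])].max()) for a in(-20,-10,0,10,20)] for z in(122,135,150)])
E
python3 - <<'E'
import sys;sys.path.insert(0,'.')
import os;os.chdir('.')
from bd import *
E
```

```text
0 [193, 176, 29, 40, 38, 25, 30, 23, 27, 28, 32, 100, 102] [234, 235, 233, 165, 68, 61, 61, 62, 52, 50, 51, 53, 73]
0.1 [194, 187, 37, 36, 34, 32, 24, 29, 20, 18, 25, 100, 95] [234, 233, 170, 68, 65, 56, 49, 51, 52, 54, 107, 128, 140]
0.2 [199, 195, 39, 36, 39, 39, 37, 50, 52, 79, 100, 103, 100] [231, 170, 63, 65, 56, 55, 53, 53, 72, 130, 139, 139, 141]
0.4 [202, 190, 172, 134, 105, 101, 101, 97, 97, 97, 98, 98, 98] [182, 63, 67, 71, 60, 72, 90, 136, 137, 141, 144, 133, 133]
0.96 [156, 155, 143, 153, 148, 143, 142, 143, 103, 97, 92, 87, 89] [108, 103, 125, 130, 130, 131, 134, 139, 125, 124, 156, 195, 199]
foot area dark [[173, 125, 57, 71, 93], [154, 73, 89, 39, 95], [161, 81, 63, 92, 78]]
78.0 [456.2 466.5 266.4] [ 3.142  0.    -3.058] F [-0.3  0.2 -0.2] op 0.002 g 0.0
wrist 96 [426.8 189.8] [58.9 39.7] 3.5763344764709473
scene 96 [522.7  96.2] [206.3 126.2] 4.836583137512207
side 96 [512.  103.1] [232.5 239.2] 3.6913859844207764
wrist [(8.9, 245.9, 0.7)] [-65.3 248.1]
scene [] [384.3 321. ]
side [(316.5, 204.0, 0.77)] [315.2 200.8]
```

The black grip lies exactly along the level line (85–165 mm out) in both views. The foot is over the tray's middle and the board is still at (523,96), level. Handing in.

```bash
python3 -c "
from cell import env
print(env.job_done())"
```

```text
the job is handed in; nothing more can be done
None
```

I handed the job in at about 78 s: all five plinths present stand in the tray, the board lies level and centred on them, and the clamp handle is held by its catch with the foot over the board; the hand-in gave no verdict back.

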